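Catch the terminal blocks and hold the basket at the counting mark

TASK

Pick up the blue parts basket by its black handle, hold it under the lip of the aluminium chute and raise it so that its rim lifts the orange gate and all three green terminal blocks slide into it. Then put the basket's foot into the socket of the round counting unit, lugs through the slots, and turn it clockwise (seen from above) to the yellow half-way mark, well short of the red mark where it would lock. Finish while still gripping the basket there, holding it still against the spring with the blocks inside, and leave the other things on the bench where they are.

Things in the scene. Friction and masses are not known exactly. Their poses are not given: they have to be found in the camera images.
- basket: blue round parts basket, loose, 250 g, 112 mm across, 145 mm tall. Origin: centre of the underside of its foot, z up. Foot: steel cylinder 52 mm across, z 0 to 26 mm, lower edge chamfered 4 x 3 mm. Dish: z 26 to 76 mm (rim), wall 4 mm, floor top at z 30; a 12 mm stem in its middle carries the handle. White stripes on the rim point along +x and -x. A half turn about z looks and works the same
- lugs (a point): centre of the foot's two bayonet lugs, 3 mm above the basket's origin; one steel lug each towards the basket's +x and -x, 10 mm wide along y, z 0 to 6 mm, 72 mm from tip to tip
- handle (a point): middle of the black handle bar on the basket's stem, 129 mm above the basket's origin: 40 mm long along the basket's x, 14 mm thick along y, z 113 to 145 mm; pinch it across y from above
- counter: round grey and black counting unit, fixed, 176 mm across, 70 mm high. Origin: centre of its underside, z up. Marks on its top near the edge show where the basket's stripes are to point: white (entry, along +x and -x), yellow (0.70 rad clockwise from above, half-way: the counting position), red (1.40 rad clockwise, locked); each twice, half a turn apart
- socket (a point): middle of the round bayonet socket's mouth in the unit's top, 70 mm above its underside, axes as the unit's. Mouth 58 mm across, two slots 16 mm wide for the lugs along +x and -x; the steel rim is 8 mm thick, and the seated foot stands on the socket floor, 17 mm below this point. Once seated the basket can turn only clockwise (stops on the other side)
- hub (a joint): spring-loaded brass follower inside the socket, rad, clockwise from above positive. It rests at 0.11; the turned lugs meet it there, and from then on it reads how far the basket is turned from entry. Its spring pushes back: 0.06 N m at 0.11, 0.12 N m at 0.70. Half-way is 0.70; it would click locked from 1.15 on (end stop 1.40)
- chute: aluminium chute on a dark stand, fixed. Origin: on the table, straight below the lip. The channel (22 mm wide inside, 28 mm outside, walls 20 mm high) rises from the lip along +x at 36 degrees; the blocks slide towards -x. The stand fills x from 60 mm on; under the lip it is free, so bring the basket in from -x: its axis 42 mm in front of the lip, handle bar along this x axis
- lip (a point): middle of the lip's edge, the low end of the channel floor, 140 mm above the table; the floor is 4 mm thick. Axes as the chute's
- gate (a joint): height by which the orange gate is lifted, m: 0 shut, end stop 0.032. It slides straight up, weighs 80 g and falls shut. The blocks are freed at about 0.015 and more; 0.024 to 0.028 is good
- gate_pads (a point): middle between the undersides of the gate's two lifting pads, 103 mm above the table when shut, 8 mm behind the lip. Each pad is 46 mm long along the chute's x (15 mm in front of the lip to 31 mm behind it) and lies 18 to 33 mm to the side of the channel's middle: the basket's rim pushes them up from below
- block1: green plastic terminal block, loose, 18 x 15 x 12 mm, about 12 g; origin at the centre of its underside. Starts in the chute in single file behind the gate; the lowest one
- block2: green plastic terminal block, loose, 18 x 15 x 12 mm, about 12 g; origin at the centre of its underside. Starts in the chute in single file behind the gate
- block3: green plastic terminal block, loose, 18 x 15 x 12 mm, about 12 g; origin at the centre of its underside. Starts in the chute in single file behind the gate
- spool_pink: wire spool with pink wire, loose, 52 mm across, 42 mm high; leave alone
- spool_yellow: wire spool with yellow wire, 52 mm across, 42 mm high; leave alone
- flux_bottle: white bottle with a red cap, 40 mm across, 100 mm high; leave alone
- screwdriver: screwdriver lying on the bench, about 150 mm long; leave alone
- board: green circuit board, 85 x 60 mm, about 15 mm high; leave alone
Not all that is in view belongs to the job. There is more than one size of the basket; the job needs the smallest.

How it is judged:
By the outcome, as a careful person would: the job done as asked, in the order asked, and still so for the second after the job is handed in, while the arm keeps its last pose, push and grip.
It also fails if it takes over 58 s, if anything falls off the work surface, if the arm or the gripper's body presses on something with over 40 N, if the wrist force passes 120 N, or if a joint passes its speed limit or range.

ROBOT

A 6-joint arm with a two-finger parallel gripper is mounted at the origin on the work surface. World frame = base frame: x ahead of the robot, y to its left, z up, the work surface at z = 0. Lengths are in m, angles in rad, forces in N, time in s.
With the tool pointing down it reaches from about 0.35 to 0.975 m from the base axis. Payload 4.9 kg.
Tool frame: the origin (TCP) lies midway between the tips of the shut fingers; the grasp point (between the pads) lies 19 mm behind it; z points along the fingers, y is the direction in which the jaws open and shut (so a half turn about z gives the same grasp; the last joint's range is limited). The gripper opens to 85 mm and grips with 20 to 120 N. Pads are 22 mm wide; open, the fingers measure 114 mm over their backs; the gripper's body (76 mm by 85 mm) begins 54 mm behind the grasp point. The pads swing forward as they close: fully open they stand 13 mm farther back than shut.
Start: joints at [1.224, 0.053, 1.613, -0, 1.476, -0.119], TCP at [0.141, 0.609, 0.231] pointing down, gripper open.
Joint ranges: [-3.01, 3.01], [-1.01, 2.22], [0.06, 2.58], [-1.02, 4.17], [0.09, 2.62], [-3.14, 3.14]. Speed limits (rad/s): [2.57, 2.57, 3.14, 3.14, 3.14, 3.14].

INTERFACE

Orientations are given as a rotation vector (axis times angle).
In Python, from station import ctrl gives the robot as it stands.
- The arm moves only by the tool play_rows, never from a script. Its argument "motion" is a list that holds one entry, the list of rows, each a list of 7 numbers: the closure, from -1 (fully open) to 1 (shut), then the shift along the tool's x, y, z in cm, then the turn, a rotation vector about the tool's x, y, z in degrees. A call has 1 to 20 rows; each row is the pose to reach, as a shift and turn from the pose measured when the call began, along the tool's axes at that moment; what a row does not reach only later rows make up. A row lasts 1/8 s, in which the tool goes at most 62.5 mm and 10.7 degrees, less where a joint would pass 70% of its speed; a pose out of reach is approached as far as the arm can. A call with a gripper value outside its range is refused whole. The fingers move at their own pace and stop on an object; "newtons" is the grip in N (left out, the last holds). Time passes only in rows, so rows that repeat a pose let the fingers close. It gives the time, the measured TCP pose, the force and the opening at its end, in the units of the state.
- ctrl.get_obs(): the state, without advancing time (a new reading comes with each control period).
- ctrl.get_image(name): name is "scene" or "top" or "wrist"; returns a dict with "color" (400x640x3 uint8, red, green, blue), "mtx" (3x3 intrinsics, pixels), "T" (4x4, takes a point from camera to world coordinates). Camera axes: x right, y up, looking along -z (the intrinsics and any distortion apply to the point x, -y, -z); pixel columns grow to the right and rows downward; lengths in m; the calibration is good to about 2 mm. The wrist camera is an equidistant fisheye: a pixel r from the principal point sees the ray r / f radians off the axis. A picture is of the moment at which its call begins. There is no depth.
- ctrl.finish_job(): hands the job in, once; it reports no verdict.
The state is a dict: "t": time; "q": joint angles; "dq": joint speeds; "effort": joint torques, N m; "tool_pos": TCP position; "tool_rot": TCP orientation; "contact_force": force on the tool from outside, world axes, zero at the start; "wrist_torque": the same for the moment, N m; "opening": finger opening in m.
Only numpy, scipy, OpenCV 4.12 (cv2) and the standard library are available. Lean on these libraries where they do the work, as an engineer would, in place of code of your own. Each camera call takes 0.05 s, during which the arm holds its last target.

## Working session

There is one attempt and no reset: what is moved stays moved. The work goes in short steps, Python scripts to look and compute and a tool call to move; the robot and the scene stay as the last step left them, time stands still between calls to the robot, and variables do not carry over. Pictures are saved under pics/ and viewed, and the job is handed in when it is done.

Besides the shell and the picture viewer there is one more tool, called by a JSON object that holds its "fn" and its "kwargs", one argument or row to a line. play_rows: Moves the arm, as the interface text tells. Its arguments: {"type":"object","properties":{"motion":{"type":"array"},"newtons":{"type":"number"}},"required":["motion"]}

```bash
ls; mkdir -p pics
python3 - <<'E'
from station import ctrl
import cv2
o=ctrl.get_obs(); print(o)
for n in ["scene","top","wrist"]:
    d=ctrl.get_image(n); cv2.imwrite(f"pics/{n}0.png",d["color"][:,:,::-1]); print(n,d["mtx"].tolist(),d["T"].round(4).tolist(),[k for k in d])
E
```

```text
pics
{'t': 0.0, 'q': array([ 1.22398731e+00,  5.33405119e-02,  1.61430151e+00,  3.93539746e-06,
        1.47597738e+00, -1.18996103e-01]), 'dq': array([ 0.00015205,  0.0003582 , -0.00091051,  0.00047365, -0.00032597,
       -0.00066939]), 'effort': array([-1.25504866e-03, -3.93685198e+01, -3.70174706e+01, -2.47762700e-04,
        7.05985483e-03, -1.35787369e-05]), 'tool_pos': array([0.14093867, 0.60826556, 0.23006866]), 'tool_rot': array([-3.57021174e-01, -3.12076398e+00,  3.09577212e-03]), 'contact_force': array([ 0.82674246, -0.52380405, -0.54101404]), 'wrist_torque': array([0.01358833, 0.06313493, 0.00292775]), 'opening': 0.08524423446669556}
scene [[453.85310547402815, 0.0, 316.4699667404132], [0.0, 453.85310547402815, 197.20613409684915], [0.0, 0.0, 1.0]] [[0.7427, -0.402, 0.5355, 1.1972], [0.6693, 0.4706, -0.575, -0.7773], [-0.0208, 0.7855, 0.6186, 0.9809], [0.0, 0.0, 0.0, 1.0]] ['color', 'mtx', 'T']
top [[364.9110596037653, 0.0, 315.8012075635464], [0.0, 364.9110596037653, 199.18650460911792], [0.0, 0.0, 1.0]] [[-0.02, 0.9913, -0.1301, 0.3603], [-0.9998, -0.0185, 0.0124, 0.006], [0.0099, 0.1304, 0.9914, 1.1679], [0.0, 0.0, 0.0, 1.0]] ['color', 'mtx', 'T']
wrist [[309.70691628693146, 0.0, 323.2958921917203], [0.0, 309.70691628693146, 200.40662031964195], [0.0, 0.0, 1.0]] [[0.2259, -0.9369, -0.2667, 0.0723], [0.9741, 0.2169, 0.0633, 0.6248], [-0.0015, -0.2741, 0.9617, 0.3725], [0.0, 0.0, 0.0, 1.0]] ['color', 'mtx', 'T']
```

View pics/scene0.png

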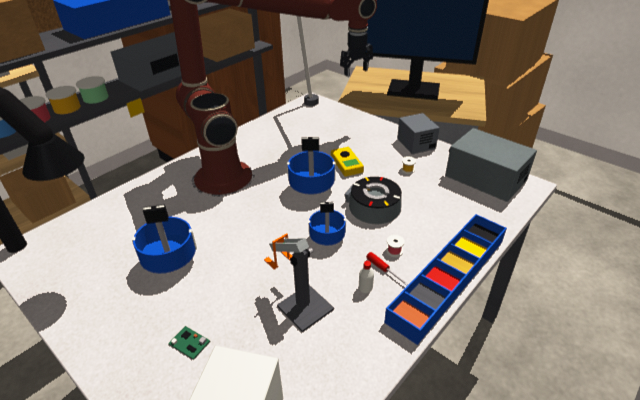

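View pics/top0.png

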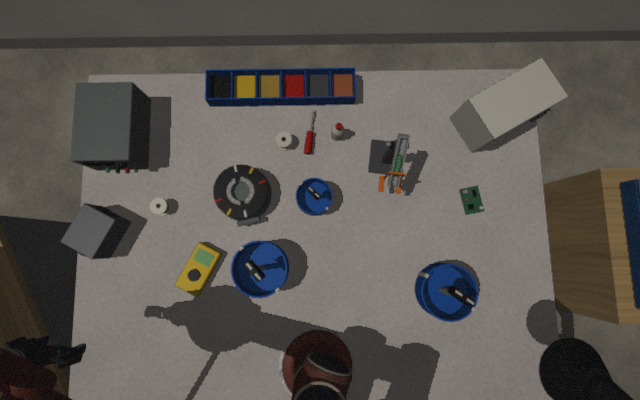

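View pics/wrist0.png

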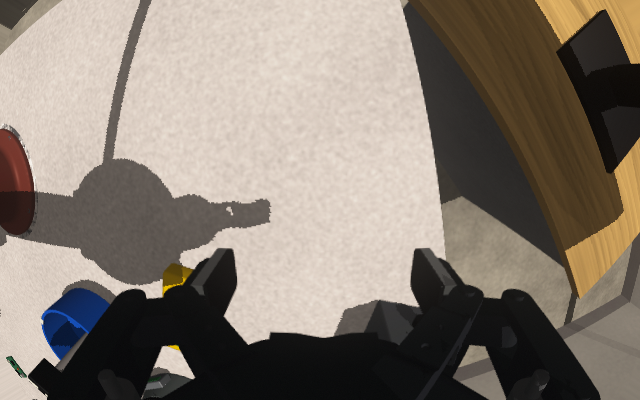

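The scene view shows three blue baskets: the smallest is at about (327,225), the counter at (376,198), and the chute at (295,250). In the top view the basket is at (314,196), the counter at (242,192), and the chute's lip and gate at (392,185). I'll zoom in next.

```bash
cat > h.py <<'E'
import numpy as np, cv2
from station import ctrl
from scipy.spatial.transform import Rotation as R
def ray(d,uv):
    K=d["mtx"];T=np.array(d["T"]);x=(uv[0]-K[0,2])/K[0,0];y=(uv[1]-K[1,2])/K[1,1]
    v=T[:3,:3]@np.array([x,-y,-1]);return T[:3,3],v
def rayw(d,uv):
    K=d["mtx"];T=np.array(d["T"]);x=(uv[0]-K[0,2]);y=(uv[1]-K[1,2]);r=np.hypot(x,y);th=r/K[0,0]
    v=np.array([np.sin(th)*x/r,-np.sin(th)*y/r,-np.cos(th)]);return T[:3,3],T[:3,:3]@v
def onz(d,uv,z,f=ray):
    o,v=f(d,uv);return o+v*(z-o[2])/v[2]
def proj(d,p):
    T=np.array(d["T"]);c=T[:3,:3].T@(np.asarray(p)-T[:3,3]);K=d["mtx"];return np.array([K[0,2]+K[0,0]*c[0]/-c[2],K[1,2]-K[1,1]*c[1]/-c[2]])
def projw(d,p):
    T=np.array(d["T"]);c=T[:3,:3].T@(np.asarray(p)-T[:3,3]);K=d["mtx"];th=np.arctan2(np.hypot(c[0],c[1]),-c[2]);n=np.hypot(c[0],c[1]);return np.array([K[0,2]+K[0,0]*th*c[0]/n,K[1,2]-K[0,0]*th*c[1]/n])
def crop(d,c,w,h,s,name):
    x0,y0=int(c[0]-w/2),int(c[1]-h/2);im=d["color"][max(y0,0):y0+h,max(x0,0):x0+w,::-1]
    cv2.imwrite("pics/"+name,cv2.resize(im,None,fx=s,fy=s,interpolation=cv2.INTER_CUBIC));print(name,"origin",max(x0,0),max(y0,0),"scale",s)
def tri(o1,v1,o2,v2):
    A=np.stack([v1,-v2],1);t=np.linalg.lstsq(A,o2-o1,rcond=None)[0];a=o1+v1*t[0];b=o2+v2*t[1];return (a+b)/2,np.linalg.norm(a-b)
E
python3 - <<'E'
from h import *
d=ctrl.get_image("top"); crop(d,(320,185),260,130,3,"topz.png")
crop(d,(242,192),80,70,9,"topc.png");crop(d,(314,196),60,60,10,"topb.png");crop(d,(398,165),80,80,7,"topch.png")
d=ctrl.get_image("scene");crop(d,(335,220),200,150,4,"scz.png")
E
```

```text
topz.png origin 190 120 scale 3
topc.png origin 202 157 scale 9
topb.png origin 284 166 scale 10
topch.png origin 358 125 scale 7
scz.png origin 235 145 scale 4
```

View pics/topc.png

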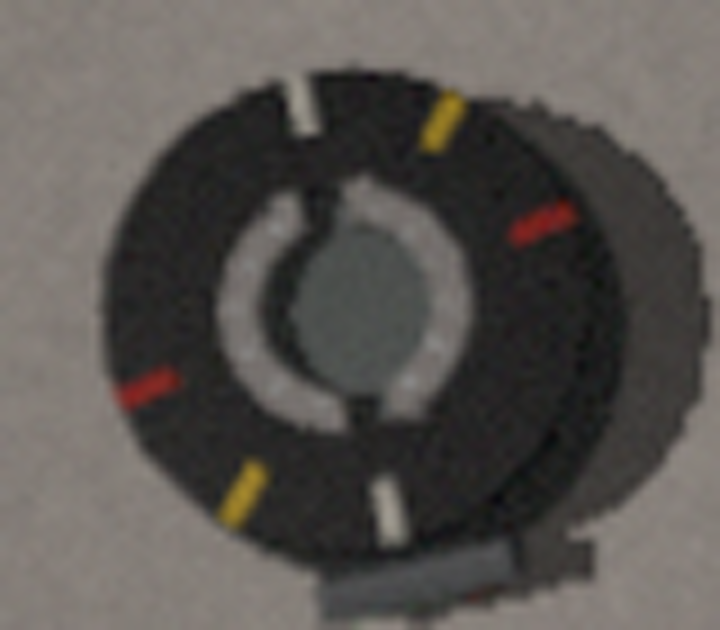

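View pics/topb.png

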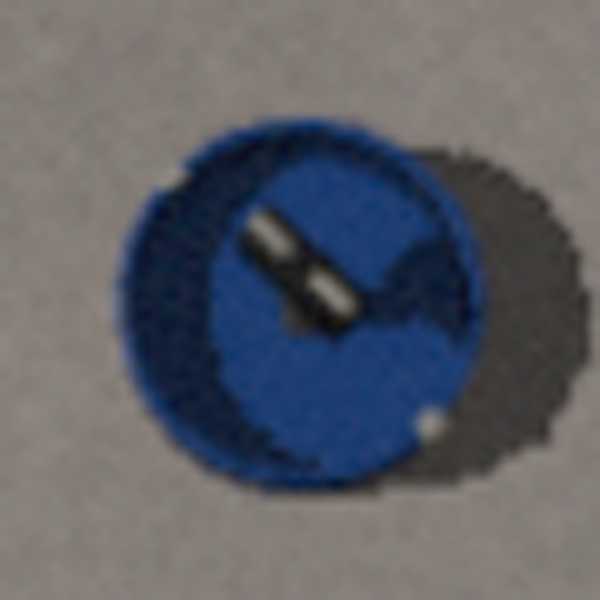

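View pics/topch.png

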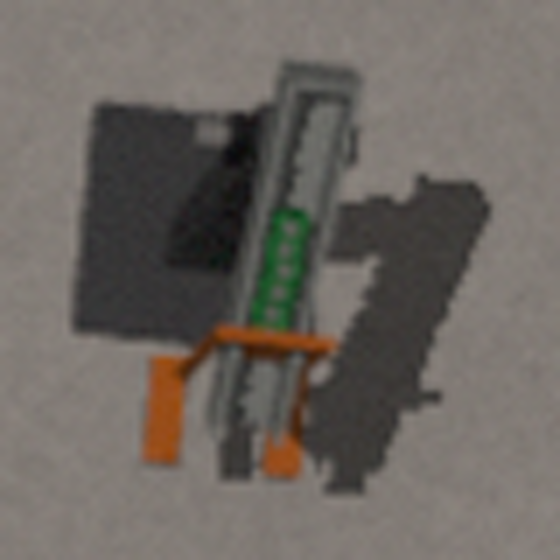

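View pics/scz.png

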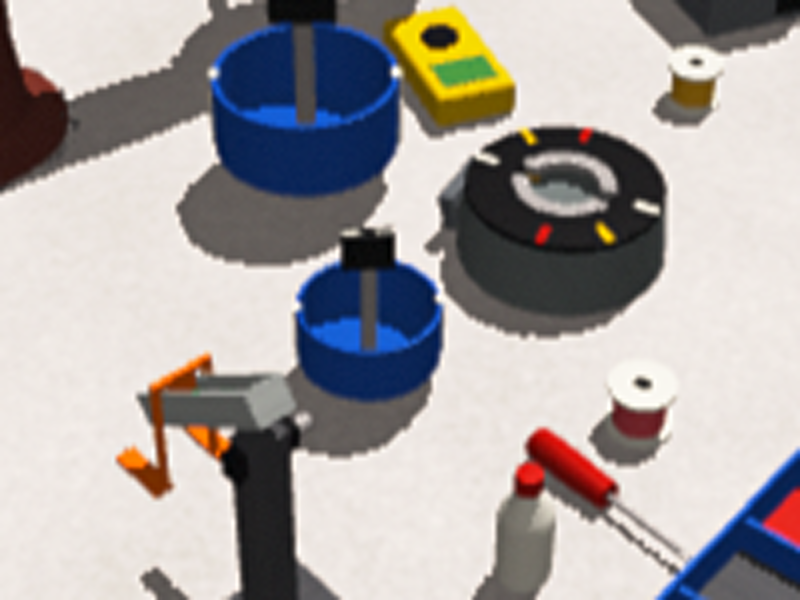

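Run:
```python
from h import *
d=ctrl.get_image("top")
def p(org,s,uv,z): return onz(d,((uv[0]+.5)/s-.5+org[0],(uv[1]+.5)/s-.5+org[1]),z)
# basket
im=d["color"].astype(int)
hsv=cv2.cvtColor(d["color"],cv2.COLOR_RGB2HSV)
m=cv2.inRange(hsv,(100,100,30),(125,255,255))
c,l,st,ce=cv2.connectedComponentsWithStats(m)[0:4]
for i in range(1,c):
    if st[i,4]>200: print(st[i],ce[i])
B=(284,166)
s1=p(B,10,(175,180),.076);s2=p(B,10,(430,424),.076);print("stripes",s1,s2,(s1+s2)/2,np.degrees(np.arctan2(*(s2-s1)[1::-1])))
h=[p(B,10,q,.145) for q in((262,222),(342,300))];print("handle",(h[0]+h[1])/2,np.degrees(np.arctan2(*(h[1]-h[0])[1::-1])))
C=(202,157)
for nm,a,b in(("w",(302,105),(390,510)),("y",(442,122),(245,495)),("r",(545,222),(150,388))):
    a=p(C,9,a,.07);b=p(C,9,b,.07);print(nm,a,b,(a+b)/2,np.degrees(np.arctan2(*(a-b)[1::-1])))
H=(358,125)
print("lip",p(H,7,(216,430),.16),p(H,7,(283,440),.16), p(H,7,(245,430),.14))
ms=cv2.inRange(hsv,(5,150,60),(20,255,255)); ms[:,:370]=0;ms[:,415:]=0
print(np.argwhere(ms[150:210].any(1)).ravel()[[0,-1]]+150)
```

```text
[ 205   68  151   38 2546] [278.41673213  87.46543598]
[296 178  37  37 967] [313.73216132 196.19338159]
[ 621  180   19  128 1407] [632.86069652 229.32977967]
[ 231  241   58   57 2330] [259.79871245 268.52017167]
[ 415  263   63   59 2529] [445.49505733 290.93594306]
stripes [0.5523014  0.03611856 0.076     ] [ 0.47642324 -0.03948876  0.076     ] [ 0.51436232 -0.0016851   0.076     ] -135.10244073535029
handle [ 0.51623607 -0.0014136   0.145     ] -135.6792290881502
w [0.60464543 0.23739486 0.07      ] [0.46575134 0.20678377 0.07      ] [0.53519838 0.22208931 0.07      ] 12.428816865134893
y [0.59789822 0.18983254 0.07      ] [0.47171876 0.2552722  0.07      ] [0.53480849 0.22255237 0.07      ] -27.41232583373108
r [0.56272482 0.15488134 0.07      ] [0.50846591 0.2875336  0.07      ] [0.53559536 0.22120747 0.07      ] -67.75391086842254
lip [ 0.5260879  -0.21105681  0.16      ] [ 0.52153802 -0.23776067  0.16      ] [ 0.52916    -0.22723819  0.14      ]
[172 192]
```

```bash
cat >> h.py <<'E'
def goal(x,y,z,phi):
    """print shift(cm, tool axes) and rotvec(deg, tool axes) to the pose: tool down, tool x at yaw phi deg"""
    o=ctrl.get_obs();R0=R.from_rotvec(o["tool_rot"]);f=np.radians(phi)
    Rt=R.from_matrix(np.array([[np.cos(f),np.sin(f),0],[np.sin(f),-np.cos(f),0],[0,0,-1]]))
    s=R0.inv().apply(np.array([x,y,z])-o["tool_pos"])*100; r=(R0.inv()*Rt).as_rotvec(degrees=True)
    print("shift",s.round(2),"turn",r.round(2),"dist mm",round(np.linalg.norm(s)*10,1))
def here():
    o=ctrl.get_obs();M=R.from_rotvec(o["tool_rot"]).as_matrix()
    print("t",round(o["t"],2),"pos",o["tool_pos"].round(4),"phi",round(np.degrees(np.arctan2(M[1,0],M[0,0]))%360,2),"z",M[:,2].round(3),"F",o["contact_force"].round(2),"Tq",o["wrist_torque"].round(3),"open",round(o["opening"],4),"q6",o["q"][5].round(3))
E
python3 - <<'E'
from h import *
here(); goal(.50,-.01,.25,225)
E
```

```text
t 0.3 pos [0.1411 0.6087 0.2309] phi 166.95 z [-0.    -0.001 -1.   ] F [-0.37 -0.38 -0.05] Tq [-0.003 -0.013 -0.035] open 0.0857 q6 -0.119
shift [-48.94 -52.16  -1.88] turn [-3.000e-02 -3.000e-02 -5.805e+01] dist mm 715.5
```

{"fn": "play_rows", "kwargs": {
  "motion": [
    [[-1,-49,-52,-2,0,0,-58],[-1,-49,-52,-2,0,0,-58],[-1,-49,-52,-2,0,0,-58],[-1,-49,-52,-2,0,0,-58],[-1,-49,-52,-2,0,0,-58],[-1,-49,-52,-2,0,0,-58],[-1,-49,-52,-2,0,0,-58],[-1,-49,-52,-2,0,0,-58],[-1,-49,-52,-2,0,0,-58],[-1,-49,-52,-2,0,0,-58],[-1,-49,-52,-2,0,0,-58],[-1,-49,-52,-2,0,0,-58],[-1,-49,-52,-2,0,0,-58],[-1,-49,-52,-2,0,0,-58]]
  ],
  "newtons": 60
}}

```text
t: 2.05
tool_pos: [0.5007, -0.0084, 0.251]
tool_rot: [1.2, -2.902, -0.0]
contact_force: [-0.3, 0.4, 0.2]
opening: 0.0853
```

Run:
```python
from h import *
here()
d=ctrl.get_image("wrist");cv2.imwrite("pics/w1.png",d["color"][:,:,::-1])
for z in((.145,),(.076,)): print(projw(d,[.515,-.0015,z[0]]))
```

```text
t 2.05 pos [ 0.5007 -0.0084  0.251 ] phi 224.93 z [-0.001 -0.    -1.   ] F [-0.29  0.44  0.2 ] Tq [ 0.025  0.029 -0.071] open 0.0853 q6 -2.52
[315.77551572 216.30613247]
[317.24335931 195.28185452]
```

View pics/w1.png

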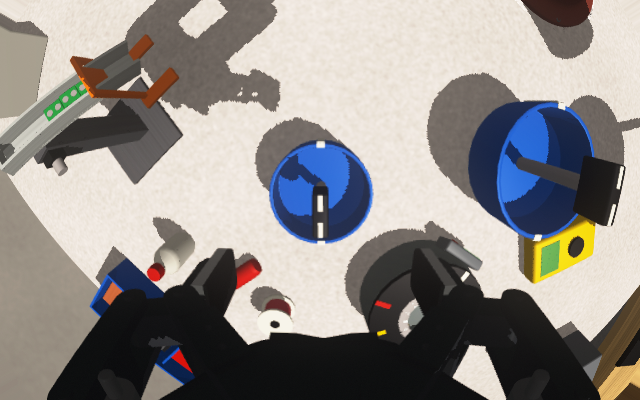

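The wrist view shows the small basket with rim stripes at (320,145) and (321,241), and white handle strips at (320,203) and (320,229). The chute is at upper left and the counter at lower right.

Run:
```python
from h import *
d=ctrl.get_image("wrist")
def pr(n,a,b,z):
    a=onz(d,a,z,rayw);b=onz(d,b,z,rayw);print(n,a,b,((a+b)/2).round(4),np.degrees(np.arctan2(*(b-a)[1::-1])))
hsv=cv2.cvtColor(d["color"],cv2.COLOR_RGB2HSV)
m=cv2.inRange(hsv,(0,0,190),(179,60,255));m[:,:310]=0;m[:,332:]=0;m[:138]=0;m[246:]=0
c,l,st,ce=cv2.connectedComponentsWithStats(m)
print(st[1:].tolist(),ce[1:].tolist())
pr("rim",(320,145),(321,241),.076);pr("hd",(320,203),(320,229),.145)
mb=cv2.inRange(hsv,(100,120,30),(125,255,255));c,l,st,ce=cv2.connectedComponentsWithStats(mb)
i=l[170,300];cn=max(cv2.findContours((l==i).astype(np.uint8),0,1)[0],key=len)
P=np.array([onz(d,q[0],.076,rayw)[:2] for q in cn]).astype(np.float32);print("circ",cv2.minEnclosingCircle(P),cv2.fitEllipse(P))
crop(d,(110,90),220,180,3.5,"w1ch.png")
```

```text
[[316, 141, 8, 7, 51], [317, 195, 5, 16, 77], [317, 223, 5, 15, 62], [310, 241, 22, 5, 80]] [[319.6862745098039, 144.0392156862745], [319.02597402597405, 202.5974025974026], [319.4193548387097, 229.8548387096774], [320.4125, 243.5625]]
rim [ 0.47502427 -0.03657747  0.076     ] [0.5494388  0.03895957 0.076     ] [0.5122 0.0012 0.076 ] 45.428896941670075
hd [ 0.50403868 -0.00674272  0.145     ] [0.52056391 0.00966714 0.145     ] [0.5123 0.0015 0.145 ] 44.799277398064284
circ ((0.511719822883606, -0.00038147534360177815), 0.05677870288491249) ((0.5119428038597107, 0.0002700852928683162), (0.10933250933885574, 0.10967495292425156), 141.72943115234375)
w1ch.png origin 0 0 scale 3.5
```

View pics/w1ch.png

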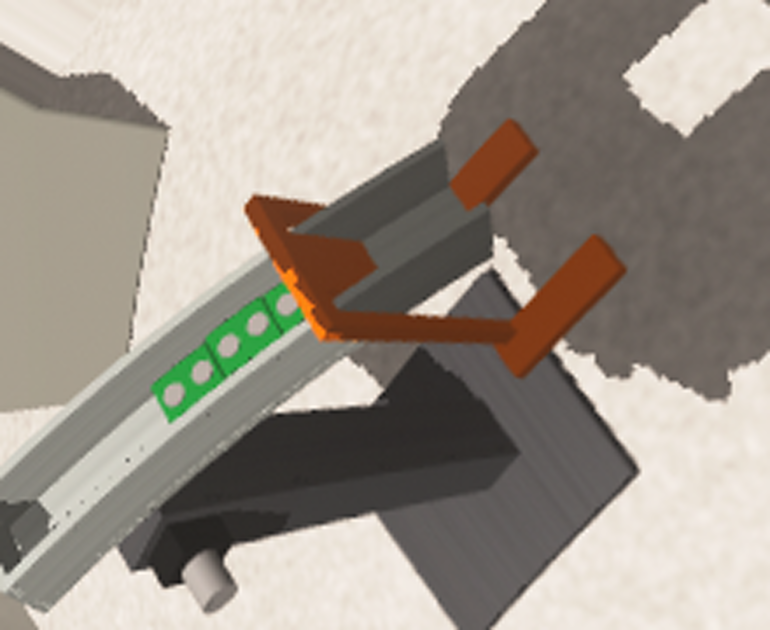

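Run:
```python
from h import *
here(); goal(.5125,.0005,.11,225)
```

```text
t 2.15 pos [ 0.5006 -0.0076  0.2511] phi 225.03 z [-0. -0. -1.] F [-0.26 -0.14 -0.63] Tq [ 0.008 -0.008  0.014] open 0.0856 q6 -2.52
shift [-1.43 -0.27 14.11] turn [-0.   -0.03  0.03] dist mm 141.9
```

{"fn": "play_rows", "kwargs": {
  "motion": [
    [[-1,-1.4,-0.27,4,0,0,0],[-1,-1.4,-0.27,8,0,0,0],[-1,-1.4,-0.27,11,0,0,0],[-1,-1.4,-0.27,13,0,0,0],[-1,-1.4,-0.27,14.1,0,0,0],[-1,-1.4,-0.27,14.1,0,0,0],[0.5,-1.4,-0.27,14.1,0,0,0],[1,-1.4,-0.27,14.1,0,0,0],[1,-1.4,-0.27,14.1,0,0,0],[1,-1.4,-0.27,14.1,0,0,0],[1,-1.4,-0.27,14.1,0,0,0],[1,-1.4,-0.27,14.1,0,0,0]]
  ],
  "newtons": 80
}}

```text
t: 3.65
tool_pos: [0.5127, 0.0002, 0.1106]
tool_rot: [-1.203, 2.902, -0.001]
contact_force: [-0.1, -0.7, 3.0]
opening: 0.0129
```

Run:
```python
from h import *
here()
d=ctrl.get_image("wrist");cv2.imwrite("pics/w2.png",d["color"][:,:,::-1])
```

```text
t 3.65 pos [5.127e-01 2.000e-04 1.106e-01] phi 225.02 z [ 0.001 -0.001 -1.   ] F [-0.14 -0.66  3.04] Tq [-0.145 -0.091  0.001] open 0.0129 q6 -2.501
```

View pics/w2.png

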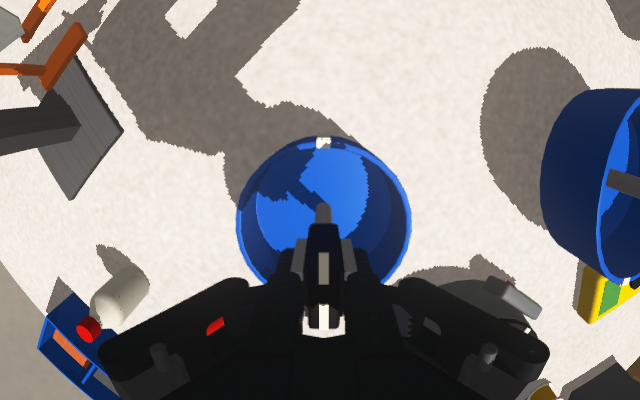

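Run:
```python
from h import *
here(); goal(.55,-.09,.24,170)
```

```text
t 3.7 pos [5.127e-01 2.000e-04 1.106e-01] phi 225.03 z [ 0.001 -0.001 -1.   ] F [ 0.23 -0.66  1.92] Tq [-0.144 -0.079  0.024] open 0.013 q6 -2.501
shift [  3.74  -9.02 -12.93] turn [-5.000e-02  3.000e-02  5.503e+01] dist mm 162.1
```

{"fn": "play_rows", "kwargs": {
  "motion": [
    [[1,0,0,-1,0,0,0],[1,0,0,-4,0,0,0],[1,0,0,-8,0,0,5],[1,1,-2,-11,0,0,15],[1,2,-4,-13,0,0,25],[1,3,-6,-13,0,0,35],[1,3.7,-8,-13,0,0,45],[1,3.7,-9,-13,0,0,55],[1,3.7,-9,-13,0,0,55],[1,3.7,-9,-13,0,0,55]]
  ]
}}

```text
t: 4.95
tool_pos: [0.5497, -0.0891, 0.2404]
tool_rot: [-0.269, -3.13, 0.0]
contact_force: [0.6, -0.1, -1.9]
opening: 0.0132
```

Run:
```python
from h import *
here()
d=ctrl.get_image("wrist");cv2.imwrite("pics/w3.png",d["color"][:,:,::-1]);np.savez("w3.npz",**d)
```

```text
t 4.95 pos [ 0.5497 -0.0891  0.2404] phi 170.18 z [-0. -0. -1.] F [ 0.65 -0.1  -1.9 ] Tq [ 0.019 -0.037 -0.003] open 0.0132 q6 -1.694
```

View pics/w3.png

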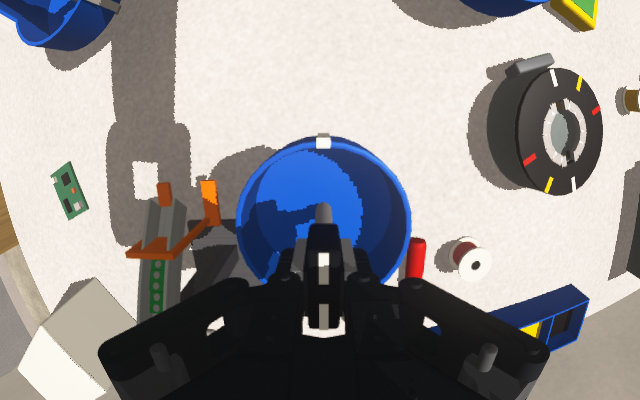

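The basket is held straight, with its stripe at (323,142). The chute is at left with the lip near (160,200), and the counter is fully in view at right, around (560,130).

Run:
```python
from h import *
d=dict(np.load("w3.npz"))
crop(d,(175,245),120,150,5,"w3ch.png")
crop(d,(545,130),130,130,5,"w3co.png")
crop(d,(323,200),200,160,4,"w3b.png")
```

```text
w3ch.png origin 115 170 scale 5
w3co.png origin 480 65 scale 5
w3b.png origin 223 120 scale 4
```

View pics/w3ch.png

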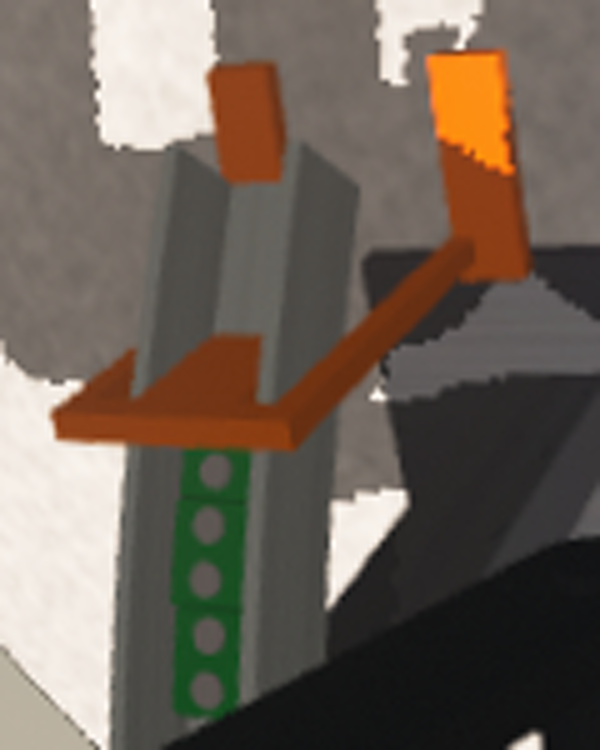

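View pics/w3co.png

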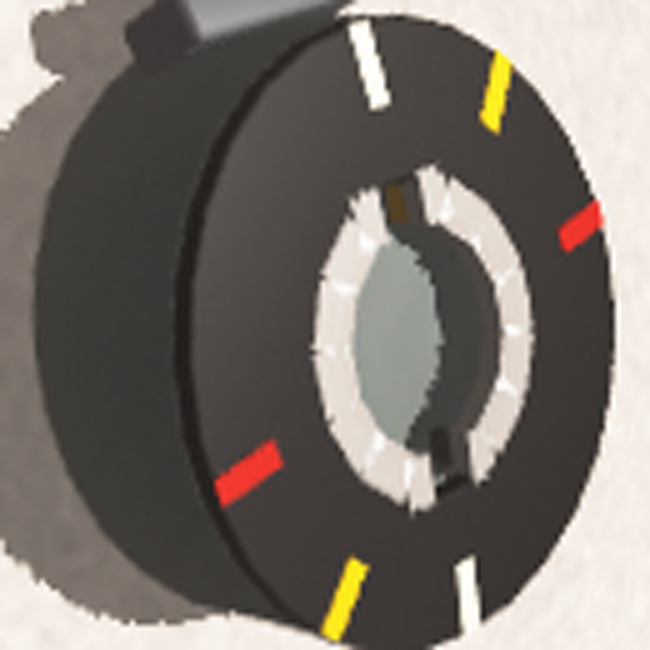

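View pics/w3b.png

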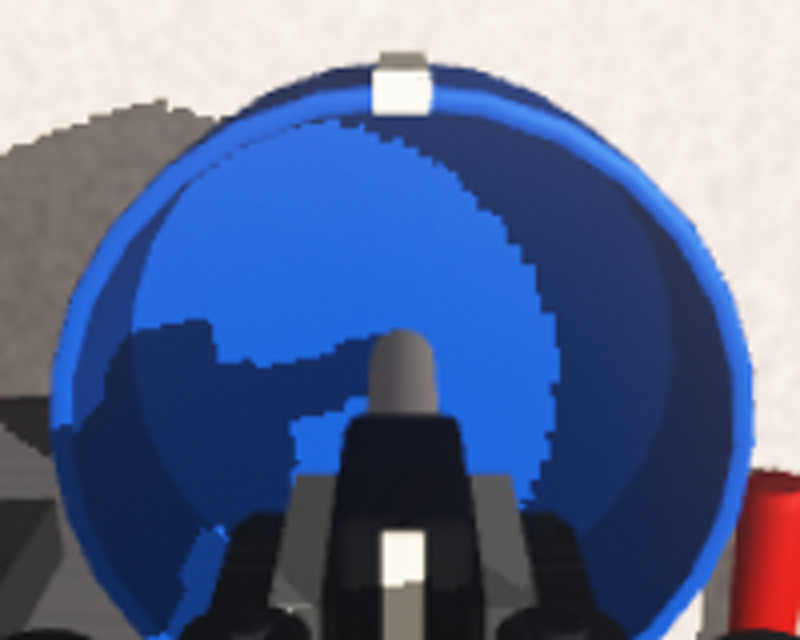

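```bash
cat >> h.py <<'E'
def cp(org,s,uv): return ((uv[0]+.5)/s-.5+org[0],(uv[1]+.5)/s-.5+org[1])
def mtri(rays):
    A=np.zeros((3,3));b=np.zeros(3)
    for o,v in rays:
        v=v/np.linalg.norm(v);P=np.eye(3)-np.outer(v,v);A+=P;b+=P@o
    x=np.linalg.solve(A,b);return x,[round(1000*np.linalg.norm((np.eye(3)-np.outer(v,v)/(v@v))@(x-o)),1) for o,v in rays]
E
python3 - <<'E'
from h import *
w=dict(np.load("w3.npz"));t=ctrl.get_image("top");s=ctrl.get_image("scene")
crop(s,(290,255),80,70,9,"s3ch.png")
np.savez("s3.npz",**s);np.savez("t3.npz",**t)
W=lambda u:rayw(w,cp((115,170),5,u)); T=lambda u:ray(t,cp((358,125),7,u))
def show(n,*r):
    x,e=mtri(r);print(n,x.round(4),e);return x
show("+pad front L",W((508,52)),T((142,463)))
show("+pad front R",W((427,55)),T((180,466)))
show("-pad front",W((208,68)),T((298,478)))
show("-pad front in",W((272,62)),T((262,475)))
show("wall top R",W((302,143)),T((216,430)))
show("wall top L",W((178,146)),T((283,440)))
show("gate bar corner +",W((292,430)),T((222,330)))
show("gate bar corner -",W((60,425)),T((335,348)))
# counter
C=lambda u,z:onz(w,cp((480,65),5,u),z,rayw)
for n,a,b in (("w",(370,65),(467,595)),("y",(497,90),(345,600)),("r",(582,226),(250,473))):
    a=C(a,.07);b=C(b,.07);print(n,((a+b)/2).round(4),np.degrees(np.arctan2(*(a-b)[1::-1])),np.linalg.norm(a-b))
E
```

```text
s3ch.png origin 250 220 scale 9
+pad front L [ 0.5237 -0.1941  0.0883] [np.float64(0.5), np.float64(0.5)]
+pad front R [ 0.5205 -0.2088  0.0954] [np.float64(1.0), np.float64(1.0)]
-pad front [ 0.5131 -0.2574  0.1011] [np.float64(1.5), np.float64(1.5)]
-pad front in [ 0.515  -0.2426  0.0992] [np.float64(1.4), np.float64(1.4)]
wall top R [ 0.526  -0.2144  0.1444] [np.float64(2.7), np.float64(2.7)]
wall top L [ 0.5219 -0.2419  0.1425] [np.float64(2.4), np.float64(2.4)]
gate bar corner + [ 0.562  -0.2111  0.1805] [np.float64(0.6), np.float64(0.6)]
gate bar corner - [ 0.5535 -0.2537  0.1862] [np.float64(0.0), np.float64(0.0)]
w [0.5324 0.2252 0.07  ] -167.90514181153657 0.14211730687895463
y [0.5325 0.2257 0.07  ] 152.32103179292594 0.1436693933916855
r [0.5326 0.226  0.07  ] 112.17774007332817 0.14321459080864823
```

View pics/s3ch.png

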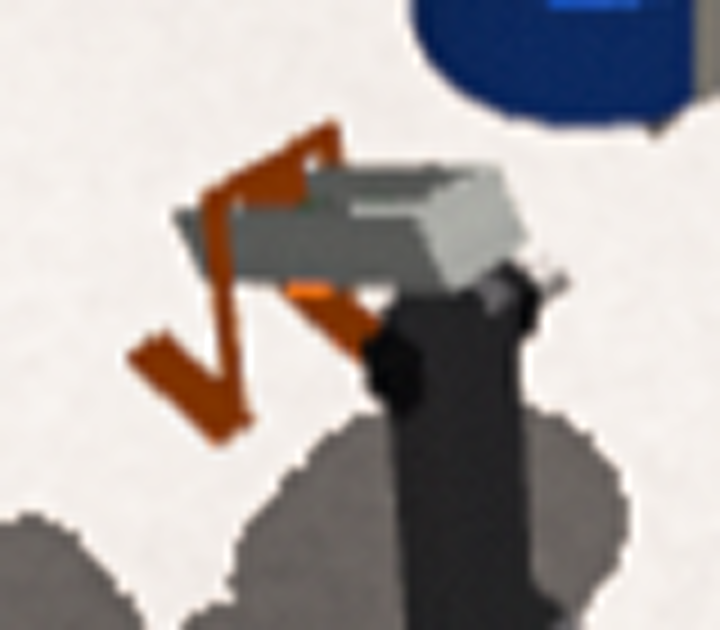

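Run:
```python
from h import *
w=dict(np.load("w3.npz"));o=ctrl.get_obs();R0=R.from_rotvec(o["tool_rot"]);p0=o["tool_pos"]
zr=p0[2]+.019-.129+.076
def tf(u,z): return R0.inv().apply(onz(w,u,z,rayw)-p0)*1000
print("stripe",tf(cp((223,120),4,(402,92)),zr))
print("hand strip",tf(cp((223,120),4,(403,543)),zr+.069))
# rim circle: outer edge points
pts=[(52,425),(753,425),(405,64)] 
hsv=cv2.cvtColor(w["color"],cv2.COLOR_RGB2HSV)
mb=cv2.inRange(hsv,(100,120,30),(125,255,255));c,l,st,ce=cv2.connectedComponentsWithStats(mb)
i=l[170,300];cn=max(cv2.findContours((l==i).astype(np.uint8),0,1)[0],key=len)[:,0]
cn=cn[(cn[:,1]>165)&(cn[:,1]<240)]
L=cn[cn[:,0]<250];Rr=cn[cn[:,0]>400]
P=np.array([tf(q,zr)[:2] for q in np.vstack([L,Rr])])
A=np.c_[2*P,np.ones(len(P))];s=np.linalg.lstsq(A,(P**2).sum(1),rcond=None)[0];print("circle",s[:2],np.sqrt(s[2]+s[:2]@s[:2]))
```

```text
stripe [54.74599553  0.22822978 33.96549276]
hand strip [ 18.40408641   0.34455105 -35.01174997]
circle [0.9496066  0.10141925] 54.64547061864467
```

Run:
```python
from h import *
w=dict(np.load("w3.npz"));t=dict(np.load("t3.npz"));t["T"]=t["T"].copy();t["T"][:2,3]+=[-.0028,.003]
W=lambda u:cp((115,170),5,u); T=lambda u:cp((358,125),7,u)
for n,uw,ut,z in(("pad+ L",(508,52),(142,463),.108),("pad+ R",(427,55),(180,466),.108),("pad- out",(208,70),(298,478),.108),("pad- in",(272,63),(262,475),.108),
  ("wall+",(302,143),(216,430),.156),("wall-",(175,146),(283,440),.156),("bar+",(292,430),(222,330),.183),("bar-",(60,425),(335,348),.183)):
    print(n,"wrist",onz(w,W(uw),z,rayw).round(4)[:2],"top",onz(t,T(ut),z).round(4)[:2],"tri",mtri([rayw(w,W(uw)),ray(t,T(ut))]))
for z in(.136,): print("lip bottom +",onz(w,W((358,188)),z,rayw))
```

```text
pad+ L wrist [ 0.5204 -0.1862] top [ 0.5184 -0.1874] tri (array([ 0.5203471 , -0.18871228,  0.10136692]), [np.float64(1.0), np.float64(1.0)])
pad+ R wrist [ 0.5178 -0.2029] top [ 0.5168 -0.2034] tri (array([ 0.51760291, -0.20386964,  0.10576124]), [np.float64(0.5), np.float64(0.5)])
pad- out wrist [ 0.5113 -0.2528] top [ 0.5108 -0.2529] tri (array([ 0.51105437, -0.25295416,  0.10772318]), [np.float64(0.2), np.float64(0.2)])
pad- in wrist [ 0.5128 -0.2373] top [ 0.5123 -0.2378] tri (array([ 0.51275436, -0.23811371,  0.10654726]), [np.float64(0.2), np.float64(0.2)])
wall+ wrist [ 0.5212 -0.2076] top [ 0.5239 -0.2089] tri (array([ 0.52315093, -0.20967535,  0.15255366]), [np.float64(1.3), np.float64(1.3)])
wall- wrist [ 0.5172 -0.233 ] top [ 0.5194 -0.2357] tri (array([ 0.5192274 , -0.23707381,  0.15030354]), [np.float64(1.0), np.float64(1.0)])
bar+ wrist [ 0.5604 -0.2096] top [ 0.5593 -0.2073] tri (array([ 0.55827136, -0.20614054,  0.18825326]), [np.float64(0.0), np.float64(0.0)])
bar- wrist [ 0.5546 -0.2566] top [ 0.5513 -0.2515] tri (array([ 0.5505484 , -0.24904414,  0.19151136]), [np.float64(0.9), np.float64(0.9)])
lip bottom + [ 0.53479836 -0.21032902  0.136     ]
```

Run:
```python
from h import *
here(); c=np.radians(-7.6);ex=np.array([np.cos(c),np.sin(c)]);lip=np.array([.531,-.2223])
for d,z in((.16,.24),(.16,.122),(.042,.122)):
    p=lip-d*ex;print(p.round(4));goal(p[0],p[1],z,172.4)
```

```text
t 5.1 pos [ 0.5499 -0.0891  0.2407] phi 170.12 z [ 0.001 -0.001 -1.   ] F [ 0.08 -0.8  -0.88] Tq [0.012 0.011 0.008] open 0.0133 q6 -1.692
[ 0.3724 -0.2011]
shift [ 15.56 -14.09   0.06] turn [-0.03  0.04 -2.28] dist mm 209.9
[ 0.3724 -0.2011]
shift [ 15.57 -14.08  11.86] turn [-0.03  0.04 -2.28] dist mm 241.1
[ 0.4894 -0.2167]
shift [  3.78 -13.61  11.87] turn [-0.03  0.04 -2.28] dist mm 184.5
```

{"fn": "play_rows", "kwargs": {
  "motion": [
    [[1,3,-1,0,0,0,0],[1,8,-4,0,0,0,-2],[1,12,-8,0,0,0,-2.3],[1,15,-12,1,0,0,-2.3],[1,15.6,-14.1,4,0,0,-2.3],[1,15.6,-14.1,8,0,0,-2.3],[1,15.6,-14.1,10.5,0,0,-2.3],[1,15.6,-14.1,11.8,0,0,-2.3],[1,15.6,-14.1,11.8,0,0,-2.3]]
  ]
}}

```text
t: 6.22
tool_pos: [0.3718, -0.2008, 0.1221]
tool_rot: [-0.206, -3.134, -0.0]
contact_force: [-0.6, -0.4, -2.0]
opening: 0.0131
```

Run:
```python
from h import *
here()
d=ctrl.get_image("wrist");cv2.imwrite("pics/w4.png",d["color"][:,:,::-1]);np.savez("w4.npz",**d)
d=ctrl.get_image("scene");cv2.imwrite("pics/s4.png",d["color"][:,:,::-1]);crop(d,(270,250),200,150,4,"s4z.png")
```

```text
t 6.22 pos [ 0.3718 -0.2008  0.1221] phi 172.46 z [-0.001  0.    -1.   ] F [-0.63 -0.4  -2.  ] Tq [ 0.003 -0.006  0.037] open 0.0131 q6 -2.111
s4z.png origin 170 175 scale 4
```

View pics/w4.png

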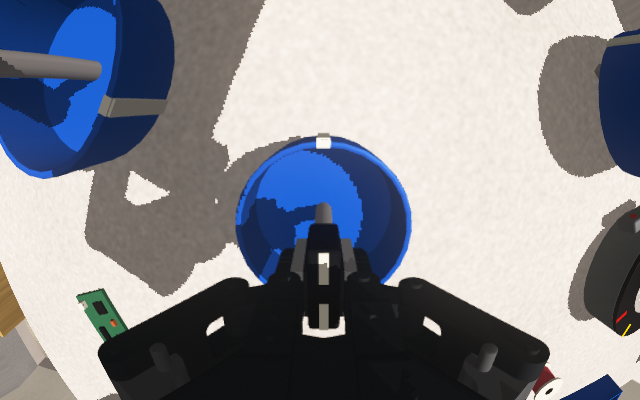

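View pics/s4z.png

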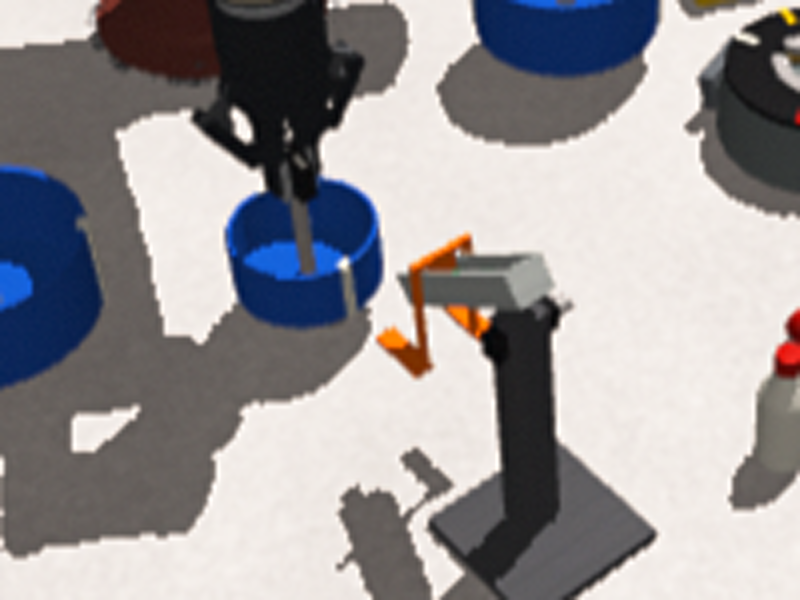

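The basket is well placed in front of the gate. Next I move it in under the lip.

{"fn": "play_rows", "kwargs": {
  "motion": [
    [[1,-3,0,0,0,0,0],[1,-6,0,0,0,0,0],[1,-9,0,0,0,0,0],[1,-11,0,0,0,0,0],[1,-11.8,0,0,0,0,0],[1,-11.8,0,0,0,0,0],[1,-11.8,0,0,0,0,0]]
  ]
}}

```text
t: 7.2
tool_pos: [0.4893, -0.2171, 0.1243]
tool_rot: [0.207, 3.133, -0.003]
contact_force: [-0.3, -0.3, -2.1]
opening: 0.0133
```

Run:
```python
from h import *
here();goal(.4894,-.2167,.122,172.4)
d=ctrl.get_image("scene");crop(d,(290,245),100,75,8,"s5z.png")
t=ctrl.get_image("top");crop(t,(395,175),100,75,8,"t5z.png")
```

```text
t 7.2 pos [ 0.4893 -0.2171  0.1243] phi 172.45 z [ 0.002 -0.002 -1.   ] F [-0.31 -0.29 -2.1 ] Tq [-0.018  0.017  0.005] open 0.0133 q6 -1.995
shift [-0.01  0.04  0.23] turn [-0.1   0.12  0.05] dist mm 2.4
s5z.png origin 240 207 scale 8
t5z.png origin 345 137 scale 8
```

View pics/s5z.png

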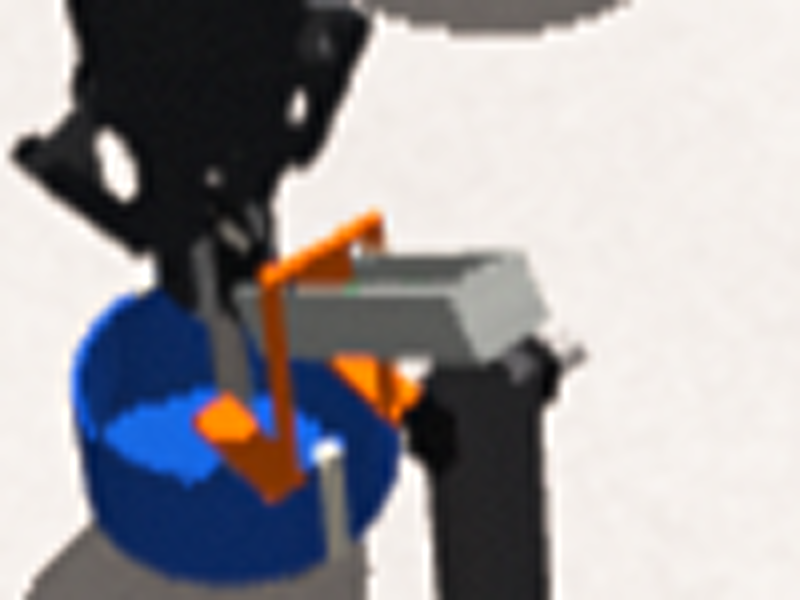

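View pics/t5z.png

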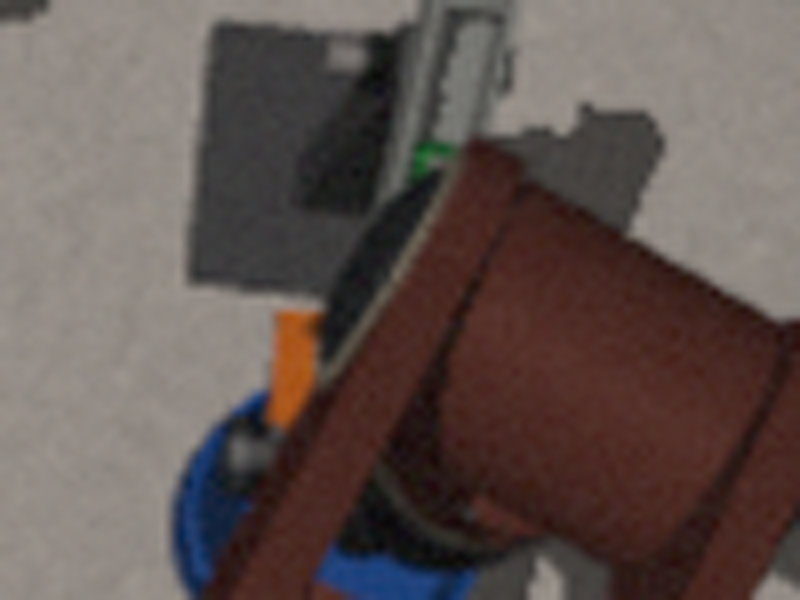

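{"fn": "play_rows", "kwargs": {
  "motion": [
    [[1,0,0,-0.7,0,0,0],[1,0,0,-1.4,0,0,0],[1,0,0,-2.1,0,0,0],[1,0,0,-2.8,0,0,0],[1,0,0,-3.4,0,0,0],[1,0,0,-3.9,0,0,0],[1,0,0,-3.9,0,0,0],[1,0,0,-3.9,0,0,0],[1,0,0,-3.9,0,0,0],[1,0,0,-3.9,0,0,0],[1,0,0,-3.9,0,0,0],[1,0,0,-3.9,0,0,0]]
  ]
}}

```text
t: 8.8
tool_pos: [0.489, -0.2169, 0.1631]
tool_rot: [0.207, 3.133, -0.002]
contact_force: [0.4, -0.0, -3.7]
opening: 0.0128
```

Run:
```python
from h import *
here()
d=ctrl.get_image("scene");crop(d,(290,245),100,75,8,"s6z.png")
d=ctrl.get_image("wrist");cv2.imwrite("pics/w6.png",d["color"][:,:,::-1])
t=ctrl.get_image("top");crop(t,(395,175),100,75,8,"t6z.png")
```

```text
t 8.8 pos [ 0.489  -0.2169  0.1631] phi 172.44 z [ 0.002 -0.002 -1.   ] F [ 0.39 -0.02 -3.68] Tq [0.035 0.058 0.021] open 0.0128 q6 -1.995
s6z.png origin 240 207 scale 8
t6z.png origin 345 137 scale 8
```

View pics/s6z.png

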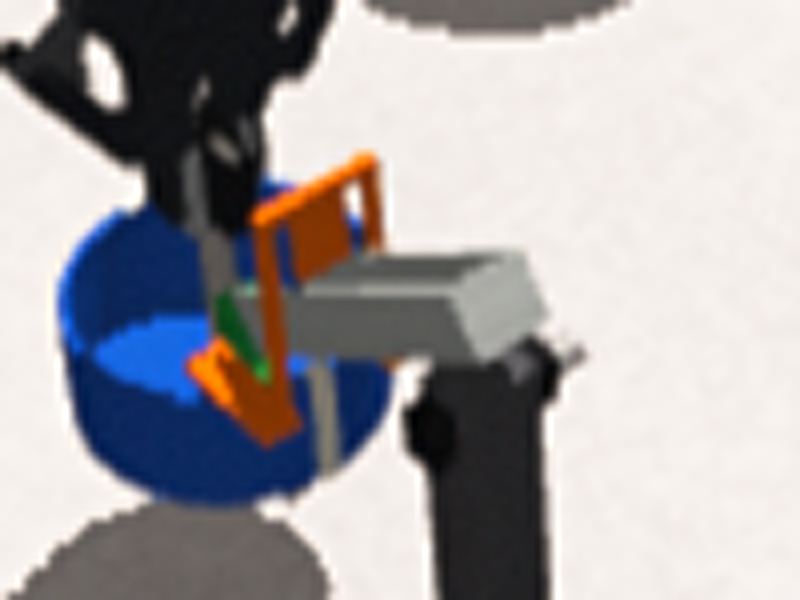

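View pics/w6.png

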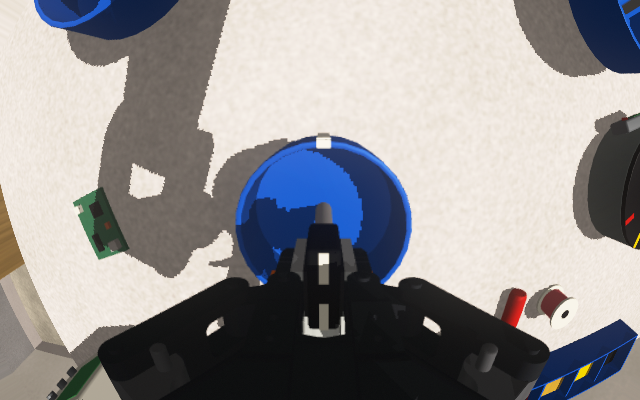

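View pics/t6z.png

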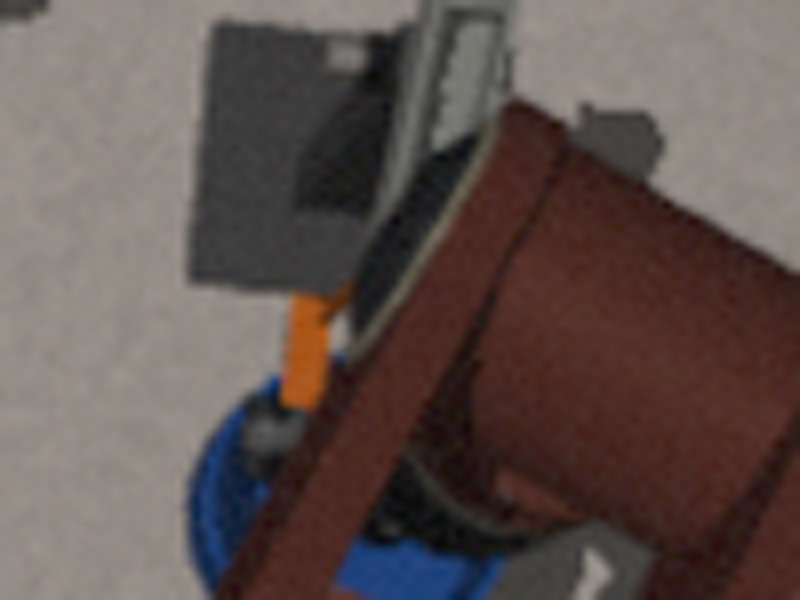

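{"fn": "play_rows", "kwargs": {
  "motion": [
    [[1,0,0,-0.1,0,0,0],[1,0,0,-0.1,0,0,0],[1,0,0,-0.1,0,0,0],[1,0,0,-0.1,0,0,0]]
  ]
}}

```text
t: 9.45
tool_pos: [0.4891, -0.217, 0.1642]
tool_rot: [0.207, 3.133, -0.003]
contact_force: [0.7, 0.2, -4.5]
opening: 0.013
```

Run:
```python
from h import *
here()
d=ctrl.get_image("scene");crop(d,(272,248),50,40,16,"s7z.png")
d=ctrl.get_image("wrist");crop(d,(300,240),140,100,5.5,"w7.png")
```

```text
t 9.45 pos [ 0.4891 -0.217   0.1642] phi 172.44 z [ 0.002 -0.002 -1.   ] F [ 0.7   0.21 -4.49] Tq [ 0.026  0.019 -0.003] open 0.013 q6 -1.995
s7z.png origin 247 228 scale 16
w7.png origin 230 190 scale 5.5
```

View pics/s7z.png

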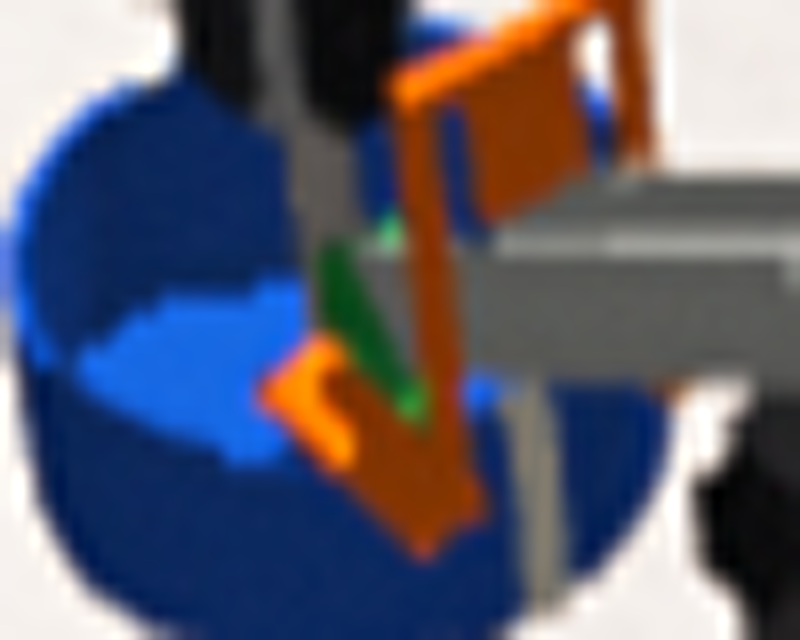

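View pics/w7.png

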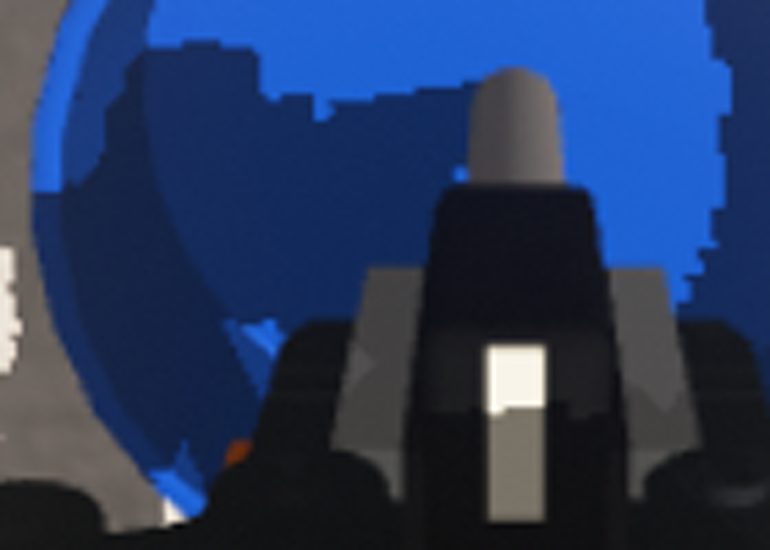

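Run:
```python
from h import *
d=ctrl.get_image("scene")
c=np.radians(-7.6);ex=np.array([np.cos(c),np.sin(c),0]);ey=np.array([-ex[1],ex[0],0]);lip=np.array([.531,-.2223,0])
q=lambda x,y,z:((proj(d,lip+x*ex+y*ey+[0,0,z])-[247,228]+.5)*16-.5).round()
print("lip edge",q(0,11,.14),q(0,-11,.14),"walltop",q(-.012,.011,.156),q(-.012,-.014,.156))
zf=.1642-.1106+.030
for x in(-.08,-.06,-.036,-.02,0,): print(x,[q(x,y,zf).tolist() for y in(-.03,-.015,0,.015,.03)],[q(x,y,zf+.015).tolist() for y in(-.015,0,.015)])
hsv=cv2.cvtColor(d["color"],cv2.COLOR_RGB2HSV);m=cv2.inRange(hsv,(45,80,20),(85,255,255));m[:220]=0;m[270:]=0;m[:,:240]=0;m[:,320:]=0
print(np.argwhere(m).shape,np.argwhere(m).min(0),np.argwhere(m).max(0))
for v in range(236,258): print(v,"".join("#" if m[v,u] else "." for u in range(255,295)))
```

```text
lip edge [10103. -5280.] [15465. -8395.] walltop [480. 174.] [356. 244.]
-0.08 [[89.0, 384.0], [161.0, 343.0], [231.0, 303.0], [301.0, 264.0], [369.0, 225.0]] [[152.0, 282.0], [223.0, 242.0], [293.0, 202.0]]
-0.06 [[154.0, 446.0], [226.0, 405.0], [297.0, 364.0], [367.0, 323.0], [436.0, 284.0]] [[218.0, 343.0], [289.0, 302.0], [359.0, 262.0]]
-0.036 [[234.0, 522.0], [306.0, 479.0], [377.0, 438.0], [448.0, 397.0], [517.0, 356.0]] [[298.0, 417.0], [370.0, 376.0], [441.0, 335.0]]
-0.02 [[289.0, 573.0], [361.0, 530.0], [432.0, 488.0], [502.0, 446.0], [572.0, 405.0]] [[353.0, 468.0], [425.0, 426.0], [496.0, 384.0]]
0 [[358.0, 639.0], [430.0, 595.0], [502.0, 552.0], [572.0, 509.0], [642.0, 467.0]] [[423.0, 533.0], [495.0, 490.0], [566.0, 447.0]]
(31, 2) [242 267] [253 272]
236 ........................................
237 ........................................
238 ........................................
239 ........................................
240 ........................................
241 ........................................
242 ...............##.......................
243 ............##..........................
244 ............##..........................
245 ............###.........................
246 ............###.........................
247 ............####........................
248 .............###........................
249 ..............###.......................
250 ..............###.......................
251 ...............###......................
252 ................##......................
253 .................#......................
254 ........................................
255 ........................................
256 ........................................
257 ........................................
```

Most of the blocks have moved, but some green still shows at the lip end, around scene pixels (267–272, 242–253). A small shake should settle them.

{"fn": "play_rows", "kwargs": {
  "motion": [
    [[1,0,0.5,0,0,0,0],[1,0,-0.5,0,0,0,0],[1,0,0.5,0,0,0,0],[1,0,-0.5,0,0,0,0],[1,0.5,0,0,0,0,0],[1,-0.3,0,0,0,0,0],[1,0.5,0,0,0,0,0],[1,0,0,0,0,0,0],[1,0,0,0,0,0,0]]
  ]
}}

```text
t: 10.72
tool_pos: [0.4894, -0.217, 0.1643]
tool_rot: [0.207, 3.132, -0.003]
contact_force: [-0.3, -0.4, -3.8]
opening: 0.0131
```

Run:
```python
from h import *
here()
d=ctrl.get_image("scene");crop(d,(272,248),50,40,16,"s8z.png")
d=ctrl.get_image("wrist");crop(d,(300,240),140,100,5.5,"w8.png")
```

```text
t 10.72 pos [ 0.4894 -0.217   0.1643] phi 172.44 z [ 0.002 -0.002 -1.   ] F [-0.28 -0.38 -3.79] Tq [ 0.038 -0.045 -0.009] open 0.0131 q6 -1.995
s8z.png origin 247 228 scale 16
w8.png origin 230 190 scale 5.5
```

View pics/s8z.png

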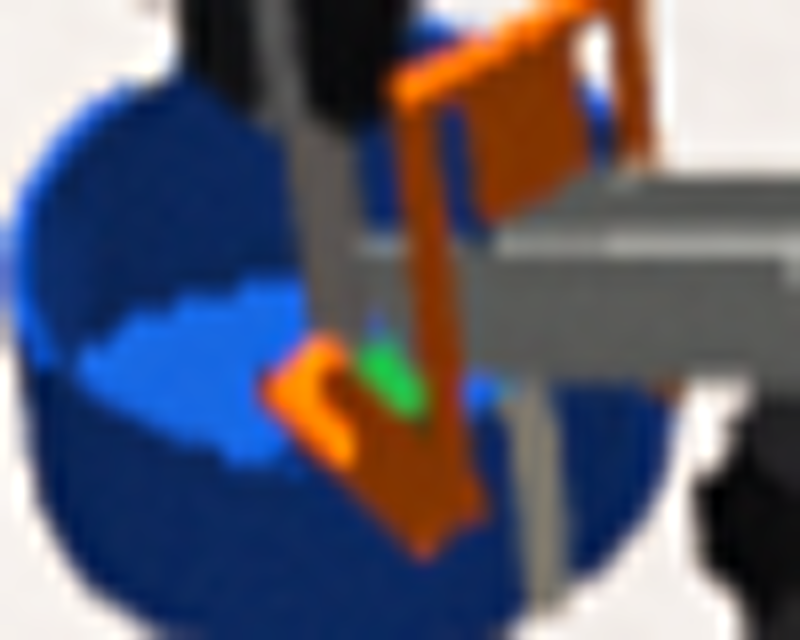

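View pics/w8.png

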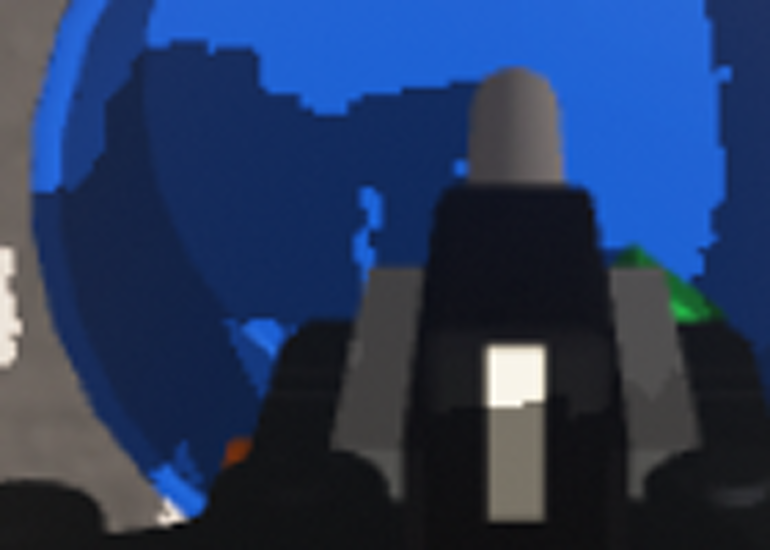

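The shake worked: the pile at the lip dropped into the dish. One block shows at the lower right of the wrist view, and the lip is clear. Now I lower the basket and back out.

{"fn": "play_rows", "kwargs": {
  "motion": [
    [[1,0,0,0.7,0,0,0],[1,0,0,1.5,0,0,0],[1,0,0,2.3,0,0,0],[1,0,0,3.1,0,0,0],[1,0,0,3.9,0,0,0],[1,0,0,4.2,0,0,0],[1,1,0,4.2,0,0,0],[1,3,0,4.2,0,0,0],[1,6,0,4.2,0,0,0],[1,9,0,4.2,0,0,0],[1,11,0,4.0,0,0,0],[1,12,0,3,0,0,0],[1,12,0,1,0,0,0],[1,12,0,-2,0,0,0],[1,12,0,-5,0,0,0],[1,12,0,-7,0,0,0],[1,12,0,-7,0,0,0]]
  ]
}}

```text
t: 12.95
tool_pos: [0.3708, -0.2017, 0.2359]
tool_rot: [0.207, 3.129, -0.007]
contact_force: [0.3, -0.6, -2.5]
opening: 0.0126
```

Run:
```python
from h import *
here()
d=ctrl.get_image("scene");crop(d,(270,230),200,150,4,"s9z.png")
d=ctrl.get_image("wrist");cv2.imwrite("pics/w9.png",d["color"][:,:,::-1])
t=ctrl.get_image("top");crop(t,(400,185),130,100,6,"t9z.png")
```

```text
t 12.95 pos [ 0.3708 -0.2017  0.2359] phi 172.44 z [ 0.005 -0.005 -1.   ] F [ 0.33 -0.58 -2.53] Tq [ 0.041 -0.003 -0.022] open 0.0126 q6 -2.114
s9z.png origin 170 155 scale 4
t9z.png origin 335 135 scale 6
```

View pics/s9z.png

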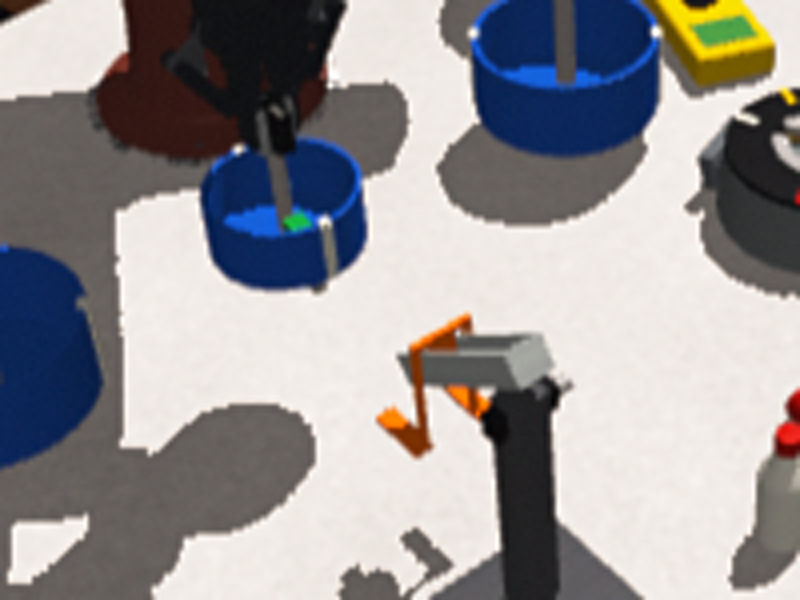

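View pics/w9.png

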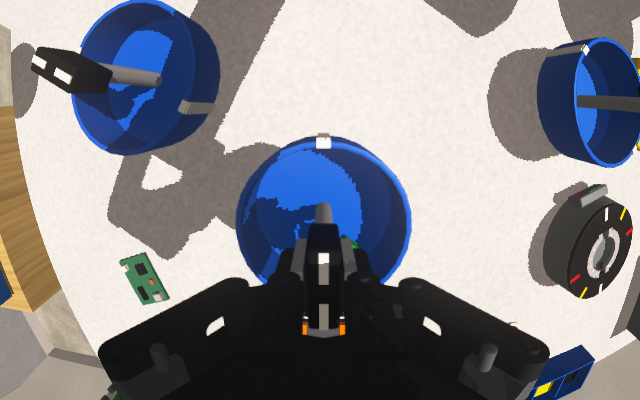

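View pics/t9z.png

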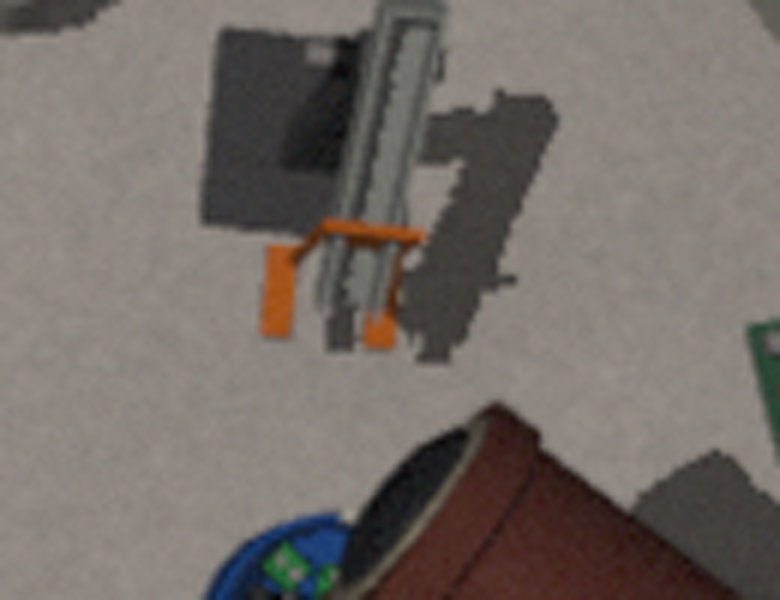

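Run:
```python
from h import *
here();goal(.54,.07,.23,192.2)
```

```text
t 13.1 pos [ 0.3696 -0.2007  0.2324] phi 172.44 z [ 0. -0. -1.] F [-0.15 -0.14 -3.15] Tq [0.052 0.009 0.006] open 0.0131 q6 -2.114
shift [-13.34  29.07   0.23] turn [-3.000e-02  1.000e-02 -1.976e+01] dist mm 319.9
```

{"fn": "play_rows", "kwargs": {
  "motion": [
    [[1,-1,1.5,0,0,0,0],[1,-3,5,0,0,0,-3],[1,-5,9,0,0,0,-6],[1,-7,13,0,0,0,-9],[1,-9,17,0,0,0,-12],[1,-11,21,0,0,0,-15],[1,-12.2,25,0,0,0,-18],[1,-13,28,0.2,0,0,-19.8],[1,-13.3,29,0.2,0,0,-19.8],[1,-13.3,29,0.2,0,0,-19.8],[1,-13.3,29,0.2,0,0,-19.8]]
  ]
}}

```text
t: 14.48
tool_pos: [0.5391, 0.0684, 0.2299]
tool_rot: [0.333, -3.123, 0.001]
contact_force: [0.1, -0.7, -2.3]
opening: 0.0129
```

Run:
```python
from h import *
here()
d=ctrl.get_image("wrist");cv2.imwrite("pics/w10.png",d["color"][:,:,::-1]);np.savez("w10.npz",**d)
crop(d,(470,160),150,140,5,"w10c.png");here()
t=ctrl.get_image("top");crop(t,(290,190),130,100,6,"t10z.png")
```

```text
t 14.47 pos [0.5391 0.0684 0.2299] phi 192.18 z [-0.001 -0.001 -1.   ] F [ 0.1  -0.68 -2.34] Tq [-0.004  0.005  0.005] open 0.0129 q6 -1.793
w10c.png origin 395 90 scale 5
t 14.53 pos [0.5392 0.0683 0.2301] phi 192.16 z [-0.    -0.001 -1.   ] F [ 0.86 -0.28 -2.8 ] Tq [-0.026  0.033 -0.007] open 0.0128 q6 -1.793
t10z.png origin 225 140 scale 6
```

View pics/w10.png

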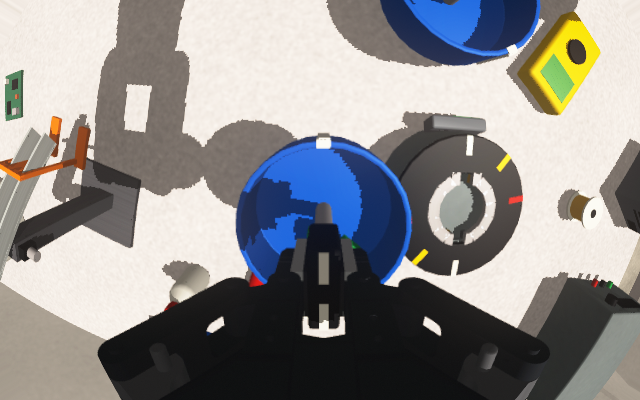

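View pics/w10c.png

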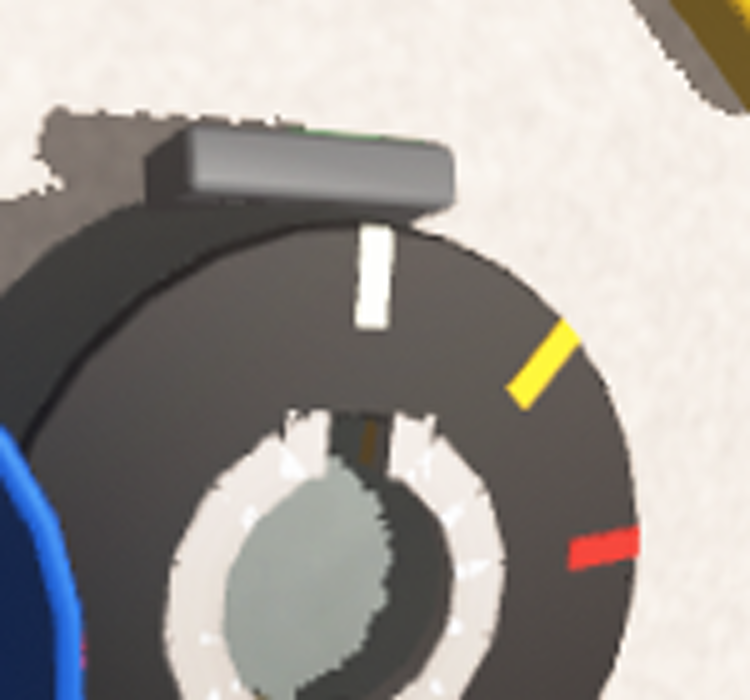

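View pics/t10z.png

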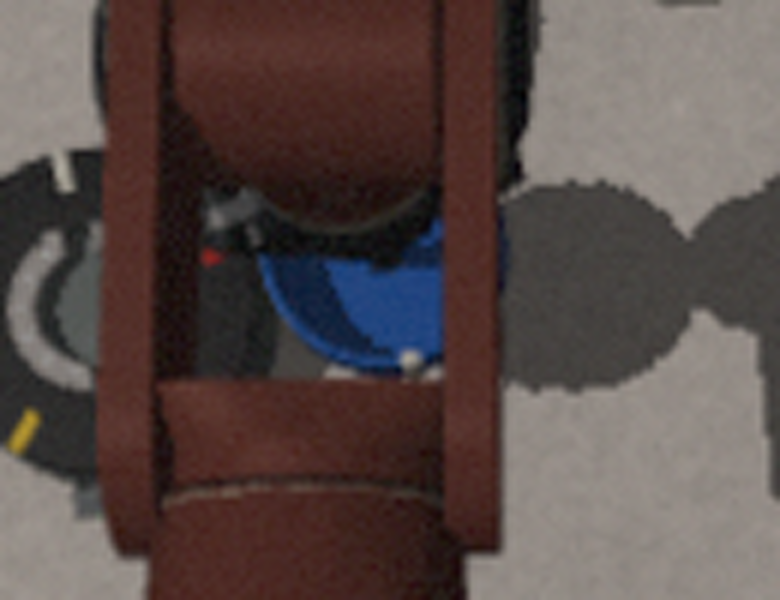

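The counter is close in the wrist view: white marks at (470,145) and (455,267), yellow at (504,162) and (420,257), red at (515,200), and the ring centred near (462,208).

Run:
```python
from h import *
d=dict(np.load("w10.npz"))
hsv=cv2.cvtColor(d["color"],cv2.COLOR_RGB2HSV)
def comps(m,a=15):
    k=np.zeros_like(m);k[120:290,405:540]=255;m=m&k
    n,l,st,ce=cv2.connectedComponentsWithStats(m);return [(st[i,4],ce[i],l==i) for i in range(1,n) if st[i,4]>a]
Y=[c for _,c,_ in comps(cv2.inRange(hsv,(22,120,120),(35,255,255)))]
Rd=[c for _,c,_ in comps(cv2.inRange(hsv,(0,150,120),(6,255,255)))]
W=comps(cv2.inRange(hsv,(0,0,170),(179,50,255)))
for a,c,_ in W: print("white",a,c.round(1))
print("Y",Y,"R",Rd)
wm=[c for a,c,m in W if abs(c[0]-470)<4 and abs(c[1]-145)<6 or abs(c[0]-455)<4 and abs(c[1]-267)<6]
pr=lambda q:onz(d,q,.07,rayw)
for n,P in(("W",wm),("Y",Y)):
    if len(P)==2:
        a,b=pr(P[0]),pr(P[1]);print(n,((a+b)/2).round(4),np.degrees(np.arctan2(*(a-b)[1::-1])),np.linalg.norm(a-b))
# ring
ring=cv2.inRange(hsv,(0,0,150),(179,60,255));k=np.zeros_like(ring);cv2.circle(k,(462,208),48,255,-1);ring&=k
pts=np.argwhere(ring)[:,::-1];P=np.array([pr(q)[:2] for q in pts]);
print(len(P));c,r=cv2.minEnclosingCircle(P.astype(np.float32));print("ring",c,r)
print("expected stripe-> camera tool-y check ok")
```

```text
white 7243 [506.4 219.8]
white 137 [469.5 144.9]
white 1220 [445.5 204.4]
white 792 [482.7 207.4]
Y [array([503.18518519, 162.57407407]), array([419.69026549, 256.48672566])] R [array([515.29761905, 199.11904762])]
Y [0.5325 0.2251 0.07  ] 152.1754731038137 0.14231291742204308
2864
ring (0.5311747193336487, 0.22463202476501465) 0.04411735013127327
expected stripe-> camera tool-y check ok
```

Run:
```python
from h import *
d=dict(np.load("w10.npz"))
pr=lambda q:onz(d,q,.07,rayw)
a,b=pr((469.5,144.9)),pr((455,267.5));print("W",((a+b)/2).round(4),np.degrees(np.arctan2(*(a-b)[1::-1])),np.linalg.norm(a-b))
here();goal(.533,.2253,.19,192.2)
```

```text
W [0.5323 0.2257 0.07  ] -167.2808471808296 0.142879007029676
t 14.57 pos [0.5393 0.0684 0.2303] phi 192.16 z [ 0.    -0.001 -1.   ] F [-0.48 -0.08 -2.9 ] Tq [-0.004  0.061 -0.031] open 0.0128 q6 -1.793
shift [-2.69 15.48  4.01] turn [-0.04 -0.   -0.04] dist mm 162.1
```

{"fn": "play_rows", "kwargs": {
  "motion": [
    [[1,-0.2,1.5,0,0,0,0],[1,-0.8,5,0,0,0,0],[1,-1.5,9,0,0,0,0],[1,-2.2,13,0,0,0,0],[1,-2.6,15,1,0,0,0],[1,-2.7,15.5,2.5,0,0,0],[1,-2.7,15.5,3.7,0,0,0],[1,-2.7,15.5,4,0,0,0],[1,-2.7,15.5,4,0,0,0]]
  ]
}}

```text
t: 15.7
tool_pos: [0.5331, 0.2246, 0.1898]
tool_rot: [0.331, -3.124, 0.002]
contact_force: [0.7, -0.1, -2.1]
opening: 0.0128
```

Run:
```python
from h import *
here();goal(.533,.2253,.1636,192.2)
d=ctrl.get_image("wrist");cv2.imwrite("pics/w11.png",d["color"][:,:,::-1]);np.savez("w11.npz",**d)
s=ctrl.get_image("scene");crop(s,(375,190),110,80,7,"s11.png")
```

```text
t 15.7 pos [0.5331 0.2246 0.1898] phi 192.08 z [-0.    -0.001 -1.   ] F [ 0.7  -0.12 -2.05] Tq [-0.037 -0.041  0.046] open 0.0128 q6 -1.511
shift [-0.    0.07  2.62] turn [-0.06 -0.04 -0.12] dist mm 26.2
s11.png origin 320 150 scale 7
```

View pics/w11.png

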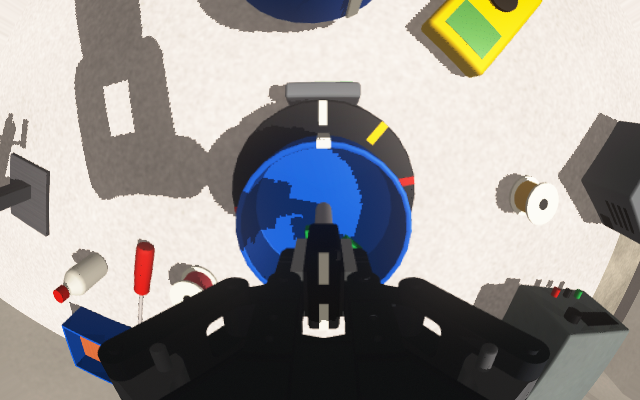

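View pics/s11.png

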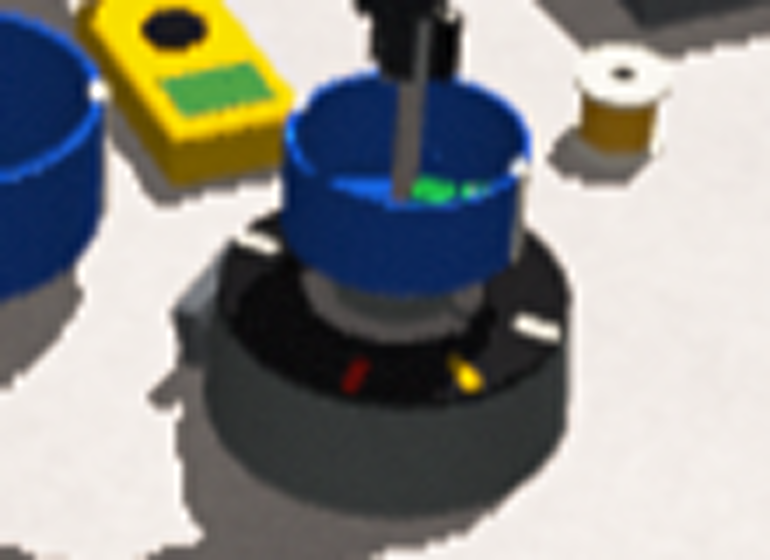

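The counter's white mark at (323,112) lines up with the basket stripe at (323,143). One check on the offset before going down.

Run:
```python
from h import *
d=dict(np.load("w11.npz"));o=ctrl.get_obs();R0=R.from_rotvec(o["tool_rot"]);p0=o["tool_pos"]
hsv=cv2.cvtColor(d["color"],cv2.COLOR_RGB2HSV)
def cen(m,x0,x1,y0,y1):
    q=np.argwhere(m[y0:y1,x0:x1])[:,::-1].mean(0)+[x0,y0];return q
T=lambda q:R0.inv().apply(onz(d,q,.07,rayw)-p0)*1000
w=T(cen(cv2.inRange(hsv,(0,0,170),(179,60,255)),315,331,100,126));y=T(cen(cv2.inRange(hsv,(22,120,120),(35,255,255)),365,390,118,146))
print("white",w.round(2),"yellow",y.round(2))
# centre from the two marks: both at radius r=.0714 separated 0.70 rad
for n,v in(("white",w),("yellow",y)): print(n,np.hypot(v[0],v[1]),np.degrees(np.arctan2(v[1],v[0])))
here();goal(.533,.2253,.1636,192.2)
```

```text
white [ 73.07   0.24 120.73] yellow [ 56.16  45.95 120.72]
white 73.0701186702349 0.1853590315066593
yellow 72.56370400130615 39.289676450302565
t 15.8 pos [0.5336 0.225  0.1908] phi 192.1 z [ 0.001 -0.001 -1.   ] F [ 0.14  0.4  -3.09] Tq [ 0.007 -0.071  0.032] open 0.0129 q6 -1.511
shift [0.06 0.04 2.72] turn [-0.04  0.06 -0.1 ] dist mm 27.2
```

{"fn": "play_rows", "kwargs": {
  "motion": [
    [[1,0.07,0,0.4,0,0,0],[1,0.07,0,0.8,0,0,0],[1,0.07,0,1.0,0,0,0],[1,0.07,0,1.2,0,0,0],[1,0.07,0,1.4,0,0,0],[1,0.07,0,1.5,0,0,0]]
  ]
}}

```text
t: 16.55
tool_pos: [0.5329, 0.2249, 0.1756]
tool_rot: [-0.331, 3.123, -0.001]
contact_force: [-0.2, -0.3, -3.1]
opening: 0.0129
```

Run:
```python
from h import *
here();goal(.533,.2253,.1636,192.2)
```

```text
t 16.55 pos [0.5329 0.2249 0.1756] phi 192.11 z [ 0.001 -0.001 -1.   ] F [-0.22 -0.32 -3.14] Tq [ 0.02  -0.049 -0.005] open 0.0129 q6 -1.511
shift [-0.02  0.04  1.2 ] turn [-0.05  0.05 -0.09] dist mm 12.0
```

It's 5 mm into the mouth with no contact force. Continuing to the seat.

{"fn": "play_rows", "kwargs": {
  "motion": [
    [[1,0,0,0.3,0,0,0],[1,0,0,0.6,0,0,0],[1,0,0,0.9,0,0,0],[1,0,0,1.1,0,0,0],[1,0,0,1.2,0,0,0],[1,0,0,1.2,0,0,0]]
  ]
}}

```text
t: 17.3
tool_pos: [0.533, 0.2249, 0.1637]
tool_rot: [-0.331, 3.123, -0.001]
contact_force: [0.3, 0.8, -2.6]
opening: 0.0127
```

Run:
```python
from h import *
here()
s=ctrl.get_image("scene");crop(s,(375,190),110,80,7,"s12.png")
```

```text
t 17.3 pos [0.533  0.2249 0.1637] phi 192.1 z [ 0.001 -0.001 -1.   ] F [ 0.3   0.81 -2.62] Tq [ 0.043  0.01  -0.022] open 0.0127 q6 -1.511
s12.png origin 320 150 scale 7
```

View pics/s12.png

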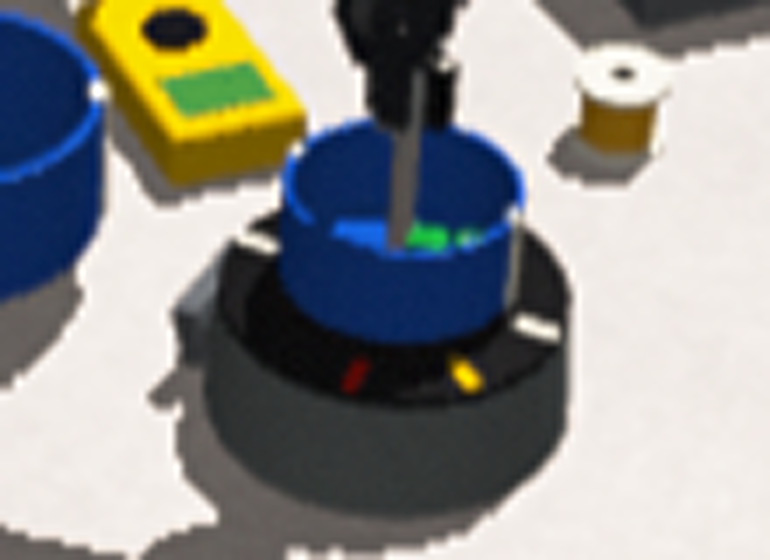

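{"fn": "play_rows", "kwargs": {
  "motion": [
    [[1,0,0,0.05,0,0,0],[1,0,0,0.1,0,0,0],[1,0,0,0.1,0,0,0]]
  ]
}}

```text
t: 17.73
tool_pos: [0.5332, 0.225, 0.1636]
tool_rot: [-0.331, 3.122, -0.001]
contact_force: [-1.6, -1.4, 3.2]
opening: 0.0129
```

Run:
```python
from h import *
here()
```

```text
t 17.73 pos [0.5332 0.225  0.1636] phi 192.1 z [ 0.002 -0.    -1.   ] F [-1.64 -1.39  3.17] Tq [-0.122  0.457 -0.056] open 0.0129 q6 -1.511
```

Contact with the socket floor at z = 0.1636 confirms it's seated. Now the clockwise turn, which is positive about the tool z axis.

{"fn": "play_rows", "kwargs": {
  "motion": [
    [[1,0,0,0,0,0,2],[1,0,0,0,0,0,5],[1,0,0,0,0,0,8],[1,0,0,0,0,0,11],[1,0,0,0,0,0,14],[1,0,0,0,0,0,17],[1,0,0,0,0,0,20],[1,0,0,0,0,0,20]]
  ]
}}

```text
t: 18.73
tool_pos: [0.5332, 0.2247, 0.1636]
tool_rot: [0.216, 3.132, -0.001]
contact_force: [-2.3, -0.7, 1.8]
opening: 0.0133
```

Run:
```python
from h import *
here()
d=ctrl.get_image("wrist");crop(d,(325,170),200,150,4,"w13.png")
```

```text
t 18.73 pos [0.5332 0.2247 0.1636] phi 172.1 z [ 0.002 -0.001 -1.   ] F [-2.27 -0.65  1.81] Tq [-0.387  0.411  0.045] open 0.0133 q6 -1.162
w13.png origin 225 95 scale 4
```

View pics/w13.png

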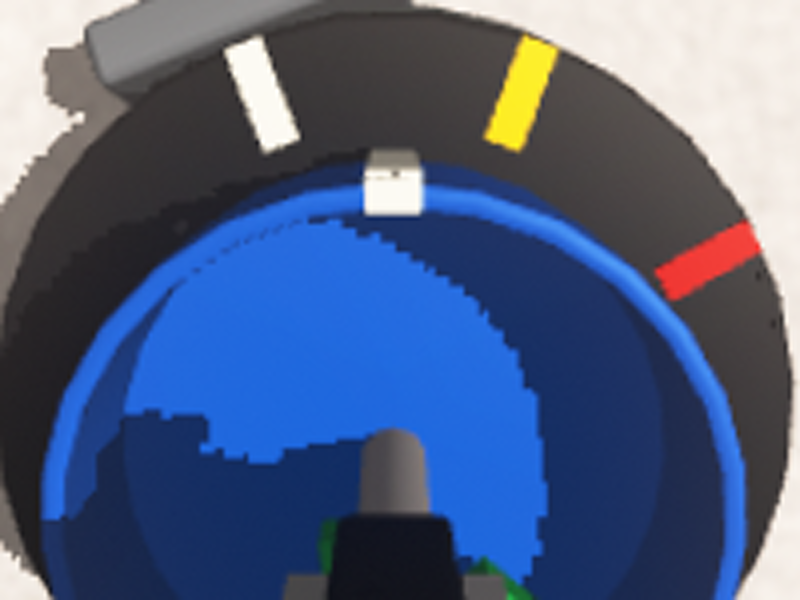

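It has turned 20°, with the stripe midway between the white and yellow marks. Another 20° to go.

{"fn": "play_rows", "kwargs": {
  "motion": [
    [[1,0,0,0,0,0,3],[1,0,0,0,0,0,6],[1,0,0,0,0,0,9],[1,0,0,0,0,0,12],[1,0,0,0,0,0,15],[1,0,0,0,0,0,18],[1,0,0,0,0,0,20],[1,0,0,0,0,0,20],[1,0,0,0,0,0,20]]
  ]
}}

```text
t: 19.9
tool_pos: [0.5332, 0.2247, 0.1636]
tool_rot: [0.756, 3.047, -0.001]
contact_force: [-1.3, -1.0, 0.9]
opening: 0.0129
```

Run:
```python
from h import *
here()
d=ctrl.get_image("wrist");crop(d,(325,170),200,150,4,"w14.png");np.savez("w14.npz",**d)
o=ctrl.get_obs();R0=R.from_rotvec(o["tool_rot"]);p0=o["tool_pos"]
hsv=cv2.cvtColor(d["color"],cv2.COLOR_RGB2HSV);T=lambda q:R0.inv().apply(onz(d,q,.07,rayw)-p0)*1000
for n,lo,hi in(("yellow",(22,120,120),(35,255,255)),("red",(0,150,120),(6,255,255))):
    m=cv2.inRange(hsv,lo,hi);m[:90]=0;m[200:]=0;m[:,:230]=0;m[:,:]=m;m[:,430:]=0
    nn,l,st,ce=cv2.connectedComponentsWithStats(m)
    for i in range(1,nn):
        if st[i,4]>30:
            v=T(ce[i]);print(n,ce[i].round(1),v.round(2),np.degrees(np.arctan2(v[1],v[0])))
m=cv2.inRange(hsv,(0,0,190),(179,60,255));m[:95]=0;m[155:]=0;m[:,:240]=0;m[:,345:]=0
nn,l,st,ce=cv2.connectedComponentsWithStats(m)
for i in range(1,nn):
    if st[i,4]>30: v=T(ce[i]);print("white",ce[i].round(1),st[i].tolist(),v.round(2),np.degrees(np.arctan2(v[1],v[0])))
s=ctrl.get_image("scene");crop(s,(375,190),110,80,7,"s14.png")
```

```text
t 19.9 pos [0.5332 0.2247 0.1636] phi 152.15 z [ 0.002 -0.001 -1.   ] F [-1.33 -1.01  0.91] Tq [-0.148  0.367  0.107] open 0.0129 q6 -0.813
w14.png origin 225 95 scale 4
yellow [322.5 112.4] [72.22 -0.49 93.47] -0.3887048538582286
red [382.6 135.2] [55.44 45.58 93.51] 39.42939270577649
white [246.6 101.2] [240, 95, 21, 20, 216] [ 82.25 -58.46  93.45] -35.4029523333086
white [315.5  96. ] [293, 95, 52, 6, 129] [84.69 -5.71 93.45] -3.8548687287426753
white [262.4 135.1] [251, 123, 24, 25, 246] [ 55.53 -46.58  93.51] -39.988442099395535
white [322.5 142. ] [316, 137, 14, 11, 153] [49.57 -0.47 93.52] -0.5457221193537352
s14.png origin 320 150 scale 7
```

View pics/w14.png

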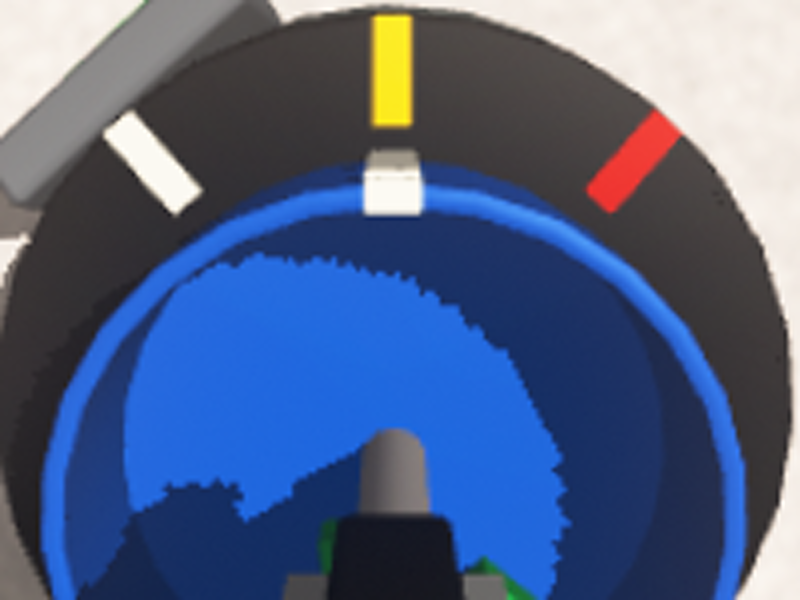

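View pics/s14.png

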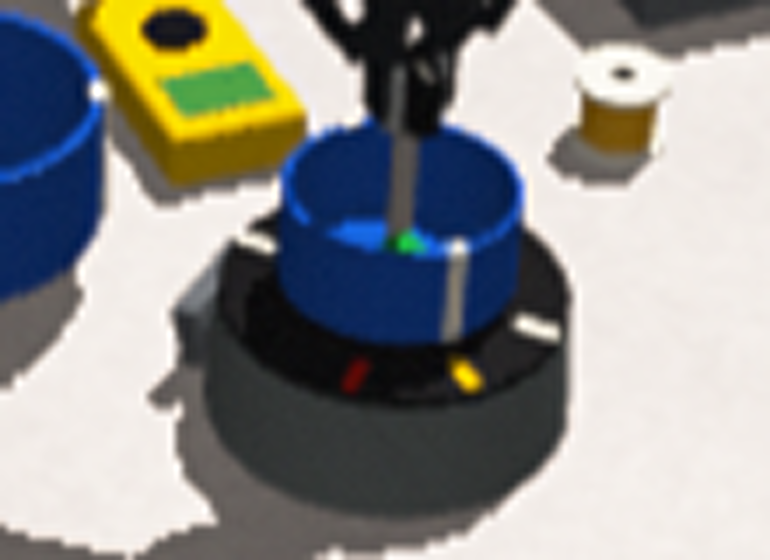

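Run:
```python
from h import *
for n in("scene","top","wrist"):
    d=ctrl.get_image(n);cv2.imwrite(f"pics/f_{n}.png",d["color"][:,:,::-1])
    hsv=cv2.cvtColor(d["color"],cv2.COLOR_RGB2HSV);m=cv2.inRange(hsv,(45,90,40),(85,255,255))
    nn,l,st,ce=cv2.connectedComponentsWithStats(m);print(n,[(ce[i].round(0).tolist(),int(st[i,4])) for i in range(1,nn) if st[i,4]>2])
    if n=="top":crop(d,(255,195),120,100,6,"f_topz.png")
    if n=="wrist":crop(d,(325,230),120,90,6.5,"f_wz.png")
    if n=="scene":crop(d,(378,175),44,32,18,"f_sz.png")
```

```text
scene [([350.0, 162.0], 64), ([377.0, 184.0], 11), ([188.0, 343.0], 520)]
f_sz.png origin 356 159 scale 18
top [([107.0, 169.0], 17), ([239.0, 177.0], 15), ([243.0, 182.0], 17), ([472.0, 200.0], 289)]
f_topz.png origin 195 145 scale 6
wrist [([633.0, 102.0], 76), ([306.0, 231.0], 35), ([353.0, 243.0], 74), ([18.0, 328.0], 244), ([27.0, 348.0], 4)]
f_wz.png origin 265 185 scale 6.5
```

View pics/f_scene.png

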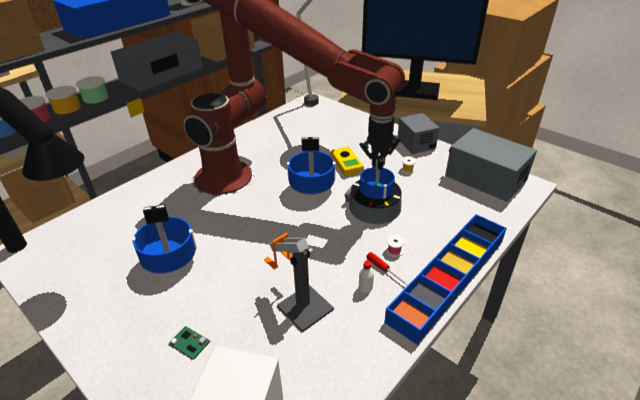

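View pics/f_topz.png

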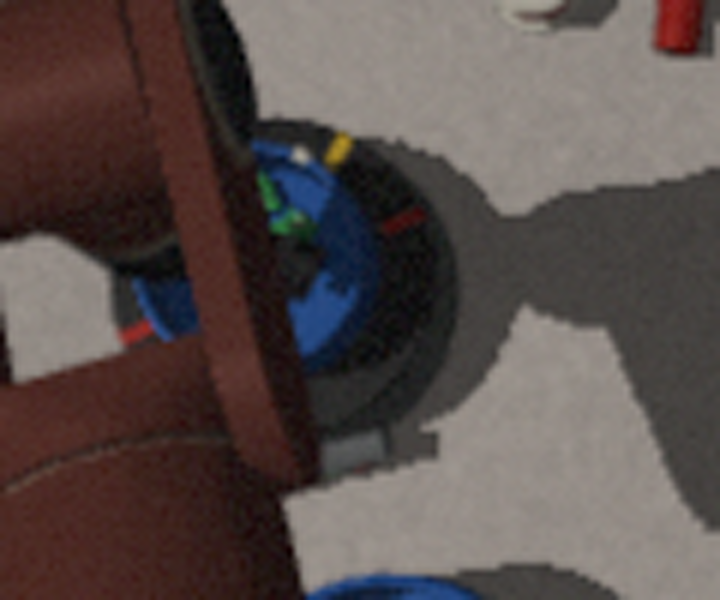

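View pics/f_wz.png

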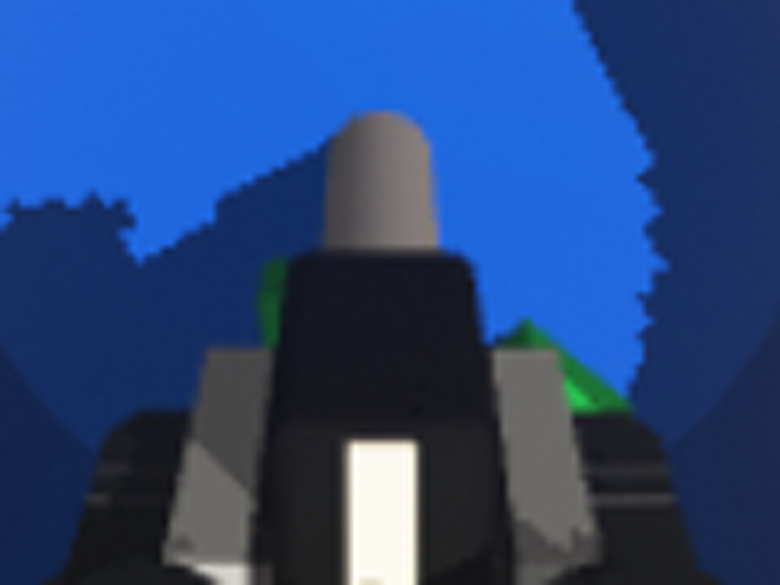

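View pics/f_top.png

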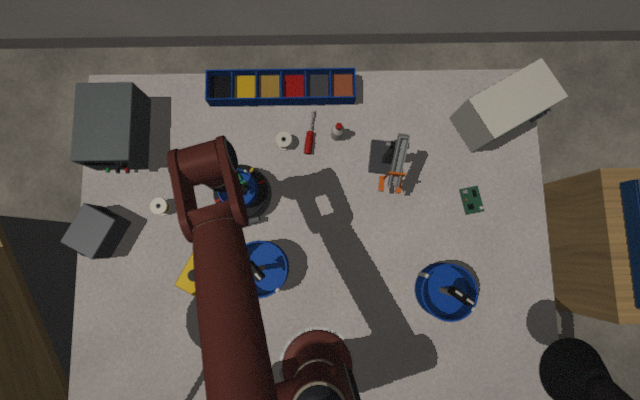

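Run:
```python
from h import *
w=dict(np.load("w14.npz"));t=ctrl.get_image("top");t["T"]=np.array(t["T"]);t["T"][:2,3]+=[-.0028,.003];s=ctrl.get_image("scene")
c=np.array([.5332,.2247])
z=.053+.03+.010
for n,d,f,P in(("wrist",w,rayw,((306,231),(353,243))),("top",t,ray,((239,177),(243,182))),("scene",s,ray,((377,184),))):
    for q in P: print(n,q,((onz(d,q,z,f)[:2]-c)*1000).round(1))
```

```text
wrist (306, 231) [  6.2 -17.6]
wrist (353, 243) [31.2  8.9]
top (239, 177) [36.6 -1. ]
top (243, 182) [ 21.2 -13. ]
scene (377, 184) [-0.8  3.8]
```

Run:
```python
from h import *
s=ctrl.get_image("scene")
def tf(p,c,phi):
    f=np.radians(phi);v=(p[:2]-c)*1000;return np.array([v@[np.cos(f),np.sin(f)],v@[np.sin(f),-np.cos(f)]]).round(1)
w=dict(np.load("w11.npz"));c=np.array([.5331,.2246])
for zz in(.008,.015):
    z=.0792+.03+zz
    for q in((381.7,176.9),(387.9,176.9)):print("s11",q,tf(onz(s,q,z),c,192.1))
    for q in((306,231),(351,243)):print("w11",q,tf(onz(w,q,z,rayw),c,192.1))
t=ctrl.get_image("top");t["T"]=np.array(t["T"]);t["T"][:2,3]+=[-.0028,.003];c=np.array([.5332,.2247])
for q in((239,177),(243,182)):print("top now",tf(onz(t,q,.093),c,152.1))
print("scene now",tf(onz(s,(377,184),.093),c,152.1))
for n,d in(("top",t),):
    im=d["color"];crop(d,(245,183),34,26,22,"f_tzz.png")
```

```text
s11 (381.7, 176.9) [-9.7 16. ]
s11 (387.9, 176.9) [-27.3  25.5]
w11 (306, 231) [-14.6 -12.1]
w11 (351, 243) [-24.5  21.8]
s11 (381.7, 176.9) [-13.2   6.8]
s11 (387.9, 176.9) [-30.7  16.2]
w11 (306, 231) [-11.9 -11.7]
w11 (351, 243) [-21.4  21.1]
top now [-32.8  16.2]
top now [-24.8  -1.6]
scene now [2.5 3. ]
f_tzz.png origin 228 170 scale 22
```

View pics/f_tzz.png

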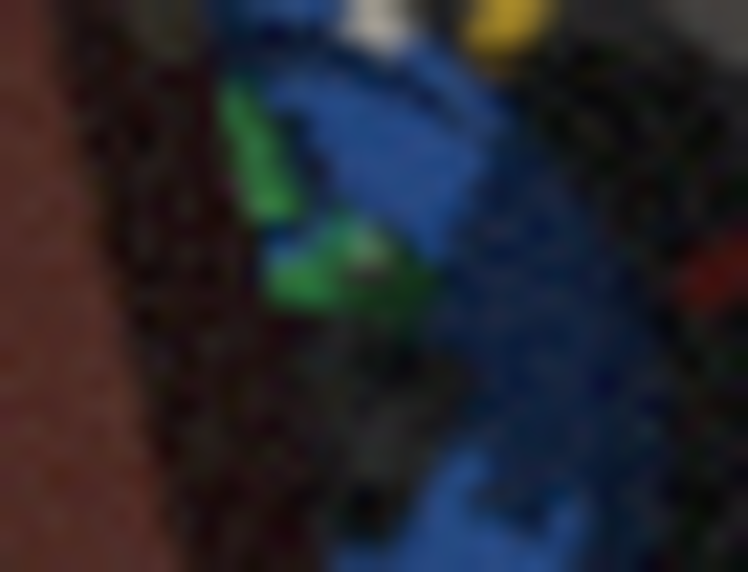

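View pics/f_sz.png

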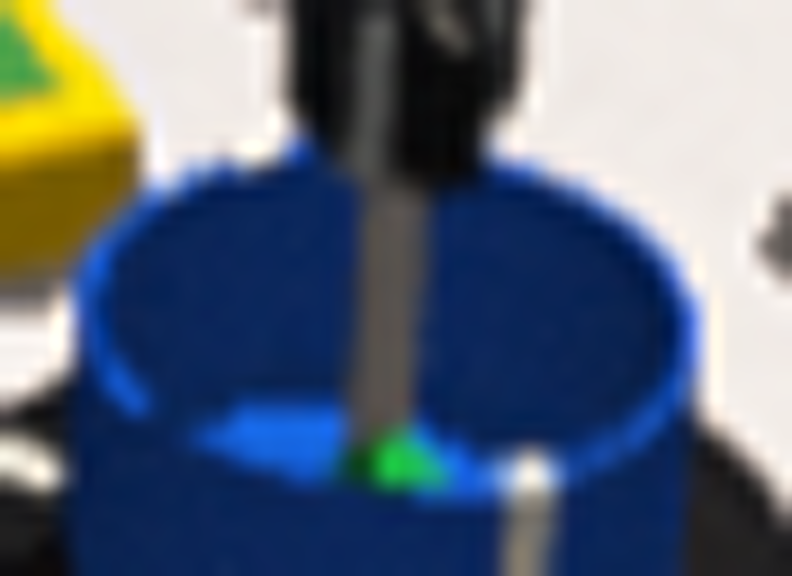

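Run:
```python
from h import *
t=ctrl.get_image("top");t["T"]=np.array(t["T"]);t["T"][:2,3]+=[-.0028,.003];s=ctrl.get_image("scene")
def tf(p,c,phi):
    f=np.radians(phi);v=(p[:2]-c)*1000;return np.array([v@[np.cos(f),np.sin(f)],v@[np.sin(f),-np.cos(f)]]).round(1)
c=np.array([.3708,-.2017])
for zz in(.012,.018):
    z=.236-.1106+.03+zz
    for q in((288,565),(325,580)): print("t9",tf(onz(t,cp((335,135),6,q),z),c,172.4))
    for q in((298,222),): print("s9",tf(onz(s,cp((170,155),4,q),z),c,172.4))
a=cv2.imread("pics/t9z.png")[450:600,180:420];cv2.imwrite("pics/t9zz.png",cv2.resize(a,None,fx=3,fy=3))
a=cv2.imread("pics/w9.png");b=np.hstack([cv2.resize(a[205:275,265:385],None,fx=3.3,fy=3.3),cv2.resize(a[290:360,460:580],None,fx=3.3,fy=3.3)]);cv2.imwrite("pics/w9zz.png",b)
```

```text
t9 [-30.4  21. ]
t9 [-25.5   3.5]
s9 [-6.   5.7]
t9 [-29.9  22.1]
t9 [-25.1   4.8]
s9 [-12.6   2.2]
```

View pics/t9zz.png

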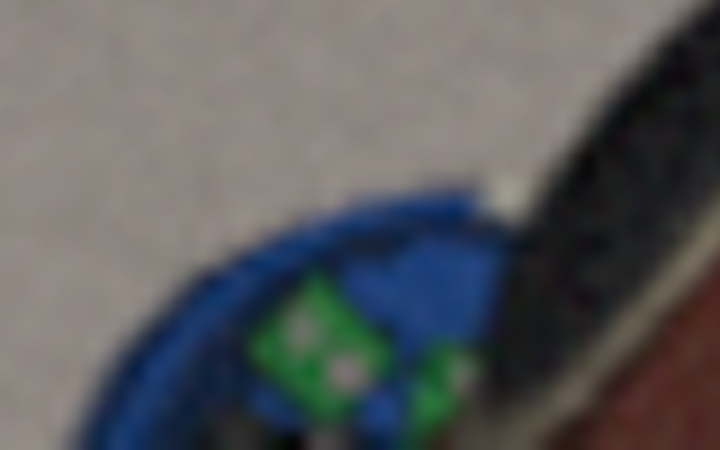

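View pics/w9zz.png

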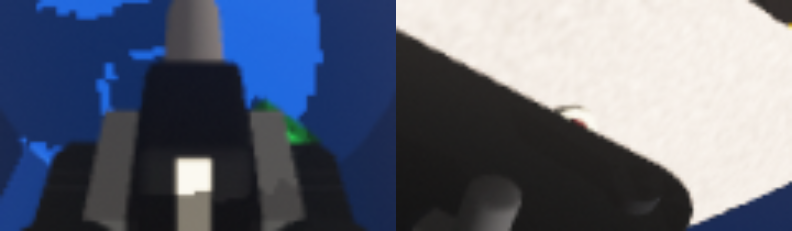

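Run:
```python
from h import *
t=ctrl.get_image("top");t["T"]=np.array(t["T"]);t["T"][:2,3]+=[-.0028,.003];s=ctrl.get_image("scene");w=ctrl.get_image("wrist")
f=np.radians(152.1)
def tool(x,c=(.5332,.2247)): v=(x[:2]-c)*1000;return np.array([v@[np.cos(f),np.sin(f)],v@[np.sin(f),-np.cos(f)],x[2]*1000-83]).round(1)
for q in((243,182),(244,181),(239,177)):
    x,e=mtri([ray(t,q),ray(s,(378,184))]);print("top-scene",q,tool(x),e)
x,e=mtri([ray(t,(241,182.5)),rayw(w,(306,231))]);print("top-wristL",tool(x),e)
for z in(0,.006,.012,.018,.024,.03):print(z,"topA",tool(onz(t,(243,182),.083+z)),"scene",tool(onz(s,(378,184),.083+z)),"wL",tool(onz(w,(306,231),.083+z,rayw)),"wR",tool(onz(w,(353,243),.083+z,rayw)))
```

```text
top-scene (243, 182) [-23.2  -7.1  30.6] [np.float64(0.3), np.float64(0.3)]
top-scene (244, 181) [-26.9  -9.1  33.7] [np.float64(0.4), np.float64(0.4)]
top-scene (239, 177) [-27.9   0.1  34.9] [np.float64(9.5), np.float64(9.5)]
top-wristL [-14.4  -6.4  23.4] [np.float64(7.9), np.float64(7.9)]
0 topA [-25.5   0.9  -0. ] scene [13.2 12.5 -0. ] wL [-17.6 -13.2   0. ] wR [-27.9  23.5   0. ]
0.006 topA [-25.1  -0.6   6. ] scene [6.1 8.6 6. ] wL [-15.2 -12.9   6. ] wR [-25.2  22.9   6. ]
0.012 topA [-24.6  -2.1  12. ] scene [-1.1  4.7 12. ] wL [-12.9 -12.5  12. ] wR [-22.5  22.2  12. ]
0.018 topA [-24.2  -3.6  18. ] scene [-8.2  0.8 18. ] wL [-10.5 -12.2  18. ] wR [-19.9  21.6  18. ]
0.024 topA [-23.8  -5.1  24. ] scene [-15.3  -3.2  24. ] wL [ -8.1 -11.8  24. ] wR [-17.2  21.   24. ]
0.03 topA [-23.3  -6.6  30. ] scene [-22.5  -7.1  30. ] wL [ -5.7 -11.5  30. ] wR [-14.6  20.4  30. ]
```

Top and scene rays meet within 0.3 mm at a block top 31 mm above the dish floor. That means one block is resting on another, and with the separate block this accounts for all three. The chute is empty. One last check for stillness, then I hand in.

Run:
```python
from h import *
here();ctrl.get_image("top");here();print(np.abs(ctrl.get_obs()["dq"]).max())
print(ctrl.finish_job())
```

```text
t 20.6 pos [0.5332 0.2247 0.1636] phi 152.12 z [ 0.002 -0.001 -1.   ] F [-0.07 -1.57  1.73] Tq [-0.205  0.327  0.109] open 0.013 q6 -0.813
t 20.65 pos [0.5332 0.2248 0.1636] phi 152.12 z [ 0.002 -0.001 -1.   ] F [-0.68 -0.69  1.01] Tq [-0.171  0.33   0.136] open 0.0129 q6 -0.813
0.0014582421577552455
the job is handed in; nothing more can be done
None
```

I handed the job in at t ≈ 20.7 s, with the gripper still holding the basket in the counter at the yellow half-way mark. `finish_job()` gives no verdict, so what follows is from my own checks.

**What I did:**
- I gripped the smallest basket by its handle at 80 N and brought it in under the lip. Raising it lifted the gate about 26 mm.
- The blocks first piled up at the lip, and a small ±5 mm shake dropped them into the dish.
- I lowered the foot into the socket at the entry angle until it touched the floor (about 6 N).
- I then turned the basket clockwise by 40° (0.70 rad).

**Last checks:**
- **Position:** the basket stripe lines up with the yellow mark. The white and red marks sit at −40.0° and +39.4°, so it is centred to about 0.3°.
- **Spring:** the wrist torque read about 0.11–0.14 N m, close to the stated 0.12 N m. The arm was still.
- **Chute and bench:** the chute looked empty and the gate shut. I saw no block on the bench and nothing else that had moved.

**Less certain:**
- **Third block:** I never saw all three blocks separately. Two are visible in the dish, and one of them has its top 31 mm above the floor, so I take the third to be underneath it. The wrist force was too noisy to confirm this by weight.
- **Camera disagreement:** the top camera disagreed with the wrist camera by about 4 mm. I trusted the wrist camera, and the foot went in without any side load.

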